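Gauge the sensor bores and set their dials

TASK

Each steel block on the desk has a sensor bore of unknown depth in its front and a dial on top. For every block, slide the depth rod into the bore until it bottoms firmly, pushing home the contact pin inside, read how many centimetres of the round shaft still stand out between block and grip, and turn that block's dial to this reading on its scale (to the nearest half centimetre). Finally lay the rod back flat on its rubber mat, without disturbing the small bottle.

Things in the scene. Friction and masses are not known exactly. Their poses are not given: they have to be found in the camera images.
- rod_grip (a point): centre of the depth rod's grip: a grey square bar 24 x 24 mm, 60 long, along the rod's x axis. From its front end, 30 mm along +x, a round steel shaft (14 mm diameter, 100 long, bevelled tip) goes on along +x on the same axis, a thin black ring every 10 mm. It starts lying level on the mat on its grip, this point 12 mm above the mat. 0.12 kg, balanced about 10 mm ahead of this point
- rod_tip (a point): the end of the shaft, on the axis, 130 mm ahead of rod_grip
- mat: flat black rubber mat fixed on the desk at the left, 240 mm along its x, 90 mm along its y, 3 mm thick; origin at the centre of its underside
- block_a_mouth (a point): mouth of the bore of block_a, one of up to four look-alike steel blocks (4 kg, held by weight), 110 mm deep, 64 wide, 76 high (None: absent). The level round blind bore, 16.5 mm across, is 50 mm above the desk in the middle of the front face; this point is on its axis, in the face; it runs along +x of this frame, away from the robot. Its depth, 30 to 75 mm, is unknown and differs each time: gauge it
- block_a_pad (a joint): contact pin at the hidden bottom of the bore of block_a: 0 at first, 0.005 (m) when pushed fully home by the rod's tip. It gives way against about 3 N, then stops hard, and stays where it was pushed. The bore is bottomed, and the exposed length is read, with the pin home
- block_a_ring (a joint): witness ring inside the bore of block_a, pushed ahead by the rod's tip against about 1.5 N and staying at the deepest place the tip has reached: 0 at the start, 20 mm inside the face; it grows (m) as it is pushed in, so the shaft then exposed is 0.080 m less this value. It does not mark the bottom: the rod can push it on until the pin stops the rod
- block_a_dial (a joint): dial on top of block_a: clockwise angle from above (rad) of its pointer from zero. The white scale has ticks for 0 to 8 cm, 0.30 rad apart (long at 0 and 5); at zero the pointer points out over the front face (-x of the block). Starts at 0 to 0.4; stays where left (friction 0.04 N m), stops at 0 and 2.55
- block_a_grip (a point): grip bar of the dial of block_a, on the dial's vertical axis, 43 mm behind the front face, 98 mm above the desk, half-way up the bar: black, 44 mm long, 12 thick, top 110 mm above the desk, on a disc 44 mm across whose top is 86 mm above the desk. It turns with the dial: the bar lies along x of this frame, the end with the white pointer line at -x
- block_b_mouth (a point): mouth of the bore of block_b, one of up to four look-alike steel blocks (4 kg, held by weight), 110 mm deep, 64 wide, 76 high (None: absent). The level round blind bore, 16.5 mm across, is 50 mm above the desk in the middle of the front face; this point is on its axis, in the face; it runs along +x of this frame, away from the robot. Its depth, 30 to 75 mm, is unknown and differs each time: gauge it
- block_b_pad (a joint): contact pin at the hidden bottom of the bore of block_b: 0 at first, 0.005 (m) when pushed fully home by the rod's tip. It gives way against about 3 N, then stops hard, and stays where it was pushed. The bore is bottomed, and the exposed length is read, with the pin home
- block_b_ring (a joint): witness ring inside the bore of block_b, pushed ahead by the rod's tip against about 1.5 N and staying at the deepest place the tip has reached: 0 at the start, 20 mm inside the face; it grows (m) as it is pushed in, so the shaft then exposed is 0.080 m less this value. It does not mark the bottom: the rod can push it on until the pin stops the rod
- block_b_dial (a joint): dial on top of block_b: clockwise angle from above (rad) of its pointer from zero. The white scale has ticks for 0 to 8 cm, 0.30 rad apart (long at 0 and 5); at zero the pointer points out over the front face (-x of the block). Starts at 0 to 0.4; stays where left (friction 0.04 N m), stops at 0 and 2.55
- block_b_grip (a point): grip bar of the dial of block_b, on the dial's vertical axis, 43 mm behind the front face, 98 mm above the desk, half-way up the bar: black, 44 mm long, 12 thick, top 110 mm above the desk, on a disc 44 mm across whose top is 86 mm above the desk. It turns with the dial: the bar lies along x of this frame, the end with the white pointer line at -x
- block_c_mouth (a point): mouth of the bore of block_c, one of up to four look-alike steel blocks (4 kg, held by weight), 110 mm deep, 64 wide, 76 high (None: absent). The level round blind bore, 16.5 mm across, is 50 mm above the desk in the middle of the front face; this point is on its axis, in the face; it runs along +x of this frame, away from the robot. Its depth, 30 to 75 mm, is unknown and differs each time: gauge it
- block_c_pad (a joint): contact pin at the hidden bottom of the bore of block_c: 0 at first, 0.005 (m) when pushed fully home by the rod's tip. It gives way against about 3 N, then stops hard, and stays where it was pushed. The bore is bottomed, and the exposed length is read, with the pin home
- block_c_ring (a joint): witness ring inside the bore of block_c, pushed ahead by the rod's tip against about 1.5 N and staying at the deepest place the tip has reached: 0 at the start, 20 mm inside the face; it grows (m) as it is pushed in, so the shaft then exposed is 0.080 m less this value. It does not mark the bottom: the rod can push it on until the pin stops the rod
- block_c_dial (a joint): dial on top of block_c: clockwise angle from above (rad) of its pointer from zero. The white scale has ticks for 0 to 8 cm, 0.30 rad apart (long at 0 and 5); at zero the pointer points out over the front face (-x of the block). Starts at 0 to 0.4; stays where left (friction 0.04 N m), stops at 0 and 2.55
- block_c_grip (a point): grip bar of the dial of block_c, on the dial's vertical axis, 43 mm behind the front face, 98 mm above the desk, half-way up the bar: black, 44 mm long, 12 thick, top 110 mm above the desk, on a disc 44 mm across whose top is 86 mm above the desk. It turns with the dial: the bar lies along x of this frame, the end with the white pointer line at -x
- block_d_mouth (a point): mouth of the bore of block_d, one of up to four look-alike steel blocks (4 kg, held by weight), 110 mm deep, 64 wide, 76 high (None: absent). The level round blind bore, 16.5 mm across, is 50 mm above the desk in the middle of the front face; this point is on its axis, in the face; it runs along +x of this frame, away from the robot. Its depth, 30 to 75 mm, is unknown and differs each time: gauge it
- block_d_pad (a joint): contact pin at the hidden bottom of the bore of block_d: 0 at first, 0.005 (m) when pushed fully home by the rod's tip. It gives way against about 3 N, then stops hard, and stays where it was pushed. The bore is bottomed, and the exposed length is read, with the pin home
- block_d_ring (a joint): witness ring inside the bore of block_d, pushed ahead by the rod's tip against about 1.5 N and staying at the deepest place the tip has reached: 0 at the start, 20 mm inside the face; it grows (m) as it is pushed in, so the shaft then exposed is 0.080 m less this value. It does not mark the bottom: the rod can push it on until the pin stops the rod
- block_d_dial (a joint): dial on top of block_d: clockwise angle from above (rad) of its pointer from zero. The white scale has ticks for 0 to 8 cm, 0.30 rad apart (long at 0 and 5); at zero the pointer points out over the front face (-x of the block). Starts at 0 to 0.4; stays where left (friction 0.04 N m), stops at 0 and 2.55
- block_d_grip (a point): grip bar of the dial of block_d, on the dial's vertical axis, 43 mm behind the front face, 98 mm above the desk, half-way up the bar: black, 44 mm long, 12 thick, top 110 mm above the desk, on a disc 44 mm across whose top is 86 mm above the desk. It turns with the dial: the bar lies along x of this frame, the end with the white pointer line at -x
- stain_bottle: bystander: small capped bottle at the front right, 46 mm diameter, 85 mm high, origin at the centre of its underside
Not all that is in view belongs to the job. What is shaped like the part that bears block_a_mouth but blue is not meant.

How it is judged:
By the outcome, as a careful person would: the job done as asked, in the order asked, and still so for the second after the job is handed in, with the robot touching nothing.
Of block_a, block_b, block_c, block_d only 3 to 4 are there at a start; the rules pass over those that are not, and their reading is None.
At some moment in a run one of rod may be knocked a few centimetres aside while the robot is not near it.
Once in a run the grip may slacken for a moment while it holds something.
It also fails if it takes over 210 s, if anything falls off the work surface, if the arm or the gripper's body presses on something with over 40 N, if the wrist force passes 120 N, or if a joint passes its speed limit or range.

ROBOT

A 6-joint arm with a two-finger parallel gripper is mounted at the origin on a cart in front of the work surface, level with it; the furniture and walls round the work are solid. World frame = base frame: x ahead of the robot, y to its left, z up, the work surface at z = 0. Lengths are in m, angles in rad, forces in N, time in s.
With the tool pointing down it reaches from about 0.3 to 0.95 m from the base axis. Payload 3.1 kg.
Tool frame: the origin (TCP) lies on the centre line of the jaws, within the pads' length; the fingertips stand 11 mm ahead of it and the grasp point (between the pads) lies 8 mm behind it (arm.tips_ahead is the distance from the TCP to the fingertips, in m); z points along the fingers, x is the direction in which the jaws open and shut, and the axes are right-handed (so a half turn about z gives the same grasp; the last joint's range is limited). The gripper opens to 85 mm and grips with 20 to 120 N. Pads are 22 mm wide; open, the fingers measure 114 mm over their backs; the gripper's body (76 mm by 85 mm) begins 54 mm behind the grasp point. The pads swing forward as they close: fully open they stand 13 mm farther back than shut.
Start: joints at [1.254, 0.308, 1.634, -0, 1.2, -0.07], TCP at [0.153, 0.606, 0.242] pointing down, gripper open.
Joint ranges: [-3.06, 3.06], [-0.79, 1.96], [0.05, 2.63], [-1.19, 4.34], [0.05, 2.64], [-2.94, 2.94]. Speed limits (rad/s): [2.79, 2.79, 3.14, 3.14, 3.14, 3.14].

INTERFACE

Orientations are given as a unit quaternion [x, y, z, w].
In Python, from station import arm, optics gives the robot as it stands.
- The arm moves only by the tool apply_moves, never from a script. Its argument "commands" is text: rows parted by semicolons, each of 7 numbers parted by spaces: the shift along the tool's x, y, z in m, then the turn, a rotation vector about the tool's x, y, z in degrees, then the finger opening in m, from 0 to 0.0854. In form: tx ty tz ax ay az fingers; .... A call has 1 to 10 rows; each row shifts and turns the commanded pose from where the row before left it, along the tool's axes as they then stand; what a row does not reach is not made up. A row lasts 1/10 s, in which the tool goes at most 50 mm and 8.59 degrees, less where a joint would pass 70% of its speed; a pose out of reach is approached as far as the arm can. A call is refused whole if a number of a shift passes 0.05 or a number of a turn 8.59, either way. A call with a gripper value outside its range is refused whole. The fingers move at their own pace and stop on an object; the grip force is fixed at half the most. Time passes only in rows, so rows that do not move let the fingers close. It gives the time, the measured TCP pose, the force and the opening at its end, in the units of the state.
- arm.get_state(): the state, without advancing time (a new reading comes with each control period).
- optics.capture(name): name is "scene" or "side" or "wrist"; returns the picture (384x512x3 uint8, blue, green, red); there is no depth.
- optics.camera_params(name): a dict with "fx", "fy", "cx", "cy" (pixels), "k1" (the pictures are not rectified: a ray, as slopes to the right and down, at radius r is drawn at 1 + k1 r^2 times it, then the intrinsics apply), "rvec" (rotation vector, rad) and "tvec" (3), from world to camera coordinates, as OpenCV has them. Camera axes: x right, y down, z forward; pixel columns grow to the right and rows downward; lengths in m; the calibration is good to about 2 mm. A picture is of the moment at which its call begins: read the wrist's pose just before it. camera_params takes no time and is no camera call; for the wrist camera it gives the pose at the moment of the call.
- arm.close_job(): hands the job in, once; it reports no verdict.
The state is a dict: "time": time; "qpos": joint angles; "joint_vel": joint speeds; "tau": joint torques, N m; "tcp_pos": TCP position; "tool_rot": TCP orientation; "contact_force": force on the tool from outside, world axes, zero at the start; "moment": the same for the moment, N m; "gripper_width": opening from 0.0 (shut) to 1.0 (fully open).
Only numpy, scipy, OpenCV 4.12 (cv2) and the standard library are available. Lean on these libraries where they do the work, as an engineer would, in place of code of your own. Each camera call takes 0.05 s, during which the arm holds its last target. There are 200 camera calls.

## Working session

There is one attempt and no reset: what is moved stays moved. The work goes in short steps, Python scripts to look and compute and a tool call to move; the robot and the scene stay as the last step left them, time stands still between calls to the robot, and variables do not carry over. Pictures are saved under pics/ and viewed, about 12 in all and at most 16, crops included, and the job is handed in when it is done.

Besides the shell and the picture viewer there is one more tool, called after "Call:" in YAML: its name, and indented under it one key for each argument. apply_moves: Moves the arm, as the interface text tells. Its arguments: {"type":"object","properties":{"commands":{"type":"string"}},"required":["commands"]}

```bash
mkdir -p pics; ls; cat > h.py <<'E'
import numpy as np, cv2
from station import arm, optics
from scipy.spatial.transform import Rotation as R
def cam(n):
    p=optics.camera_params(n); return p,R.from_rotvec(np.ravel(p["rvec"])).as_matrix(),np.ravel(p["tvec"])
def proj(P,n,c=None):
    p,M,t=c or cam(n); q=np.atleast_2d(P)@M.T+t; s=q[:,:2]/q[:,2:]; s=s*(1+p["k1"]*(s**2).sum(1,keepdims=True))
    return s*[p["fx"],p["fy"]]+[p["cx"],p["cy"]]
def ray(uv,n,c=None):
    p,M,t=c or cam(n); d=(np.atleast_2d(uv)-[p["cx"],p["cy"]])/[p["fx"],p["fy"]]; s=d.copy()
    for _ in range(30): s=d/(1+p["k1"]*(s**2).sum(1,keepdims=True))
    return -M.T@t, np.c_[s,np.ones(len(s))]@M
def atz(uv,z,n,c=None):
    o,d=ray(uv,n,c); return o+d*((z-o[2])/d[:,2:])
def snap(n,f,crop=None,k=1):
    im=optics.capture(n); cv2.imwrite("pics/raw_"+f,im)
    if crop: x0,y0,x1,y1=crop; im=im[y0:y1,x0:x1]
    cv2.imwrite("pics/"+f,cv2.resize(im,None,fx=k,fy=k,interpolation=cv2.INTER_CUBIC)); return im
E
python3 - <<'E'
from h import *
a=snap("scene","a1.png",None,1.5);b=snap("side","b1.png",None,1.5)
s=arm.get_state();print(s)
for n in("scene","side","wrist"):
    p,M,t=cam(n);print(n,p["fx"],p["k1"],-M.T@t,M[2])
E
```

```text
pics
{'time': 0.1, 'qpos': array([ 1.25429264e+00,  3.08972993e-01,  1.63505087e+00, -1.31207863e-05,
        1.19968862e+00, -6.97040063e-02]), 'joint_vel': array([ 0.00131256, -0.00235351, -0.00397804, -0.00066819,  0.00077045,
        0.00149931]), 'tau': array([-2.93628982e-04, -4.16409302e+01, -2.77646005e+01, -9.14829479e-05,
        4.01922560e-03,  1.00616586e-05]), 'tcp_pos': array([0.15249716, 0.60536971, 0.24113159]), 'tool_rot': array([ 7.88763540e-01,  6.14695822e-01, -8.75959350e-04,  5.96784694e-04]), 'contact_force': array([ 0.19827547,  0.17219625, -0.11675232]), 'moment': array([-0.02791501, -0.01245246, -0.02601608]), 'gripper_width': 0.9989352248123395}
scene 407.3625288091374 -0.1263571852169725 [-0.31588059 -1.11135966  1.14756483] [ 0.50908147  0.58546632 -0.63092412]
side 352.4611095222019 -0.06922522105901328 [0.32800042 1.01806301 0.88008768] [ 0.16065517 -0.81111347 -0.56239209]
wrist 265.68427519045787 -0.05828864548388124 [0.07104775 0.62785154 0.3717766 ] [ 0.31750583 -0.08181261 -0.94472046]
```

View pics/a1.png

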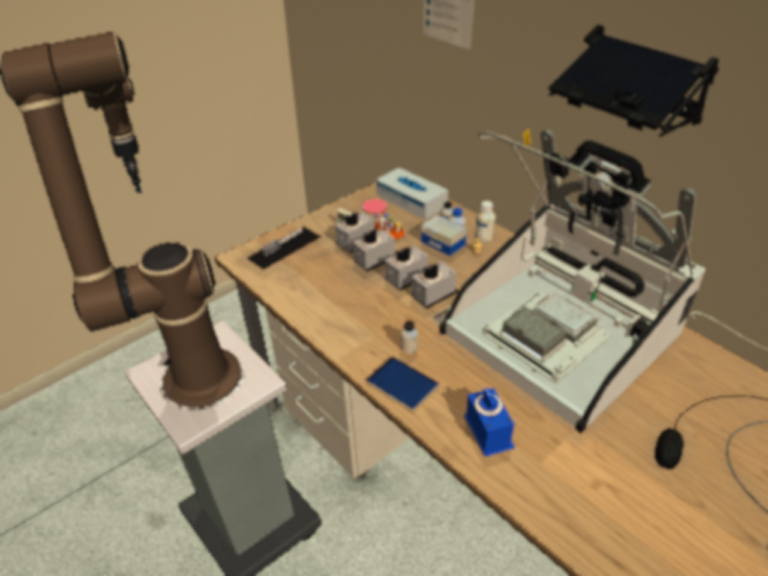

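View pics/b1.png

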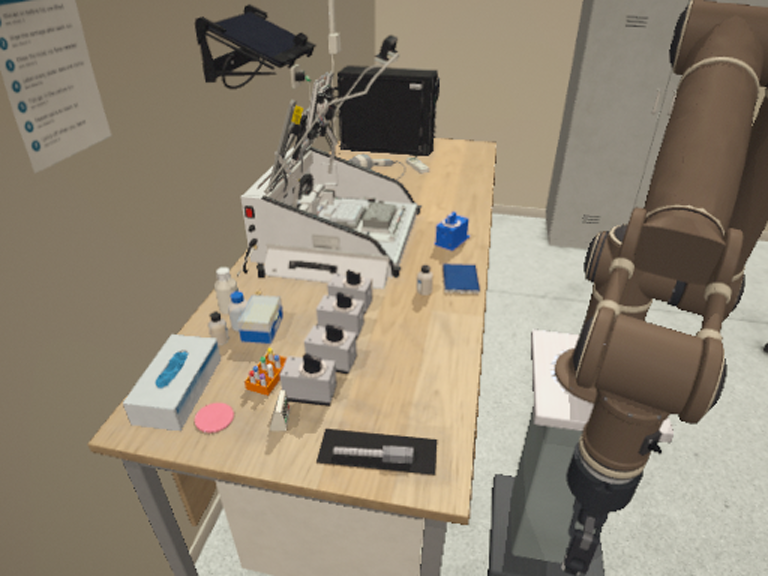

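Scene (x1.5 view): four grey blocks in a row at about (353,228), (373,246), (405,265), (433,282). The blue one at (490,420) is the excluded look-alike. The rod lies on the black mat at (285,245), and the bottle is at (410,338). In the side view the grey blocks are at (310,378), (331,347), (341,311), (350,289), the rod grip at (398,455) with its shaft toward +x, and the bottle at (425,280).

```bash
python3 - <<'E'
from h import *
im=cv2.imread("pics/raw_b1.png")
cv2.imwrite("pics/b1c.png",cv2.resize(im[165:325,175:300],None,fx=4.6,fy=3.6,interpolation=cv2.INTER_CUBIC)[:600])
f=lambda l,z:print(np.round(atz(np.array(l)/1.5,z,"side"),3).tolist())
f([[398,455],[335,452],[412,455]],.015)   # rod
f([[323,430],[437,437],[317,466],[437,474]],.003)
f([[312,362],[332,333],[344,299],[353,277]],.11)
f([[425,291]],0.); f([[450,245]],0)
E
```

```text
[[0.428, 0.338, 0.015], [0.554, 0.356, 0.015], [0.401, 0.332, 0.015]]
[[0.598, 0.296, 0.003], [0.357, 0.266, 0.003], [0.583, 0.388, 0.003], [0.346, 0.358, 0.003]]
[[0.643, 0.207, 0.11], [0.628, 0.101, 0.11], [0.636, -0.037, 0.11], [0.639, -0.142, 0.11]]
[[0.456, -0.278, 0.0]]
[[0.41, -0.572, 0.0]]
```

View pics/b1c.png

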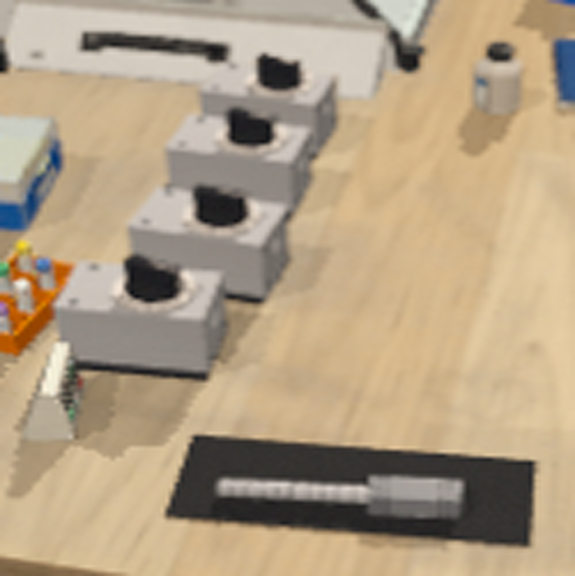

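```bash
cat >> h.py <<'E'
def toolR(yaw,tilt=0):  # yaw (deg) of tool y in world, tool down
    y=np.array([np.cos(np.radians(yaw)),np.sin(np.radians(yaw)),0]); z=np.array([0,0,-1.]); return np.c_[np.cross(y,z),y,z]
def delta(p,yaw):
    s=arm.get_state(); M=R.from_quat(s["tool_rot"]).as_matrix()
    y=np.degrees(np.arctan2(M[1,1],M[0,1]))
    print("shift mm",np.round(M.T@(np.array(p)-s["tcp_pos"])*1e3,1),"turn",np.round(np.degrees(R.from_matrix(M.T@toolR(yaw)).as_rotvec()),2),"| tcp",np.round(s["tcp_pos"],4),"yaw",round(y,2),"F",np.round(s["contact_force"],1),"M",np.round(s["moment"],2),"w",round(s["gripper_width"],3),"t",round(s["time"],1))
E
python3 -c "
from h import *
delta([.44,.335,.2],8)
p,M,t=cam('wrist');s=arm.get_state();T=R.from_quat(s['tool_rot']).as_matrix();print(T.T@(-M.T@t-s['tcp_pos']),T.T@M[2])"
```

```text
shift mm [-191.9  344.8   41.5] turn [ -0.03   0.12 -22.14] | tcp [0.1525 0.6054 0.2411] yaw -14.14 F [ 0.2  0.2 -0.1] M [-0.03 -0.01 -0.03] w 0.999 t 0.1
[ 0.0016264  -0.08449147 -0.1306373 ] [2.30623094e-04 3.28000083e-01 9.44677666e-01]
```

Call:
apply_moves:
  commands: "-0.024 0.043 0.005 0 0 0 0.085;-0.024 0.043 0.005 0 0 0 0.085;-0.024 0.043 0.005 0 0 0 0.085;-0.024 0.043 0.005 0 0 0 0.085;-0.024 0.043 0.005 0 0 0 0.085;-0.024 0.043 0.005 0 0 0 0.085;-0.024 0.043 0.005 0 0 0 0.085;-0.024 0.044 0.006 0 0 0 0.085;0 0 0 0 0 -7.4 0.085;0 0 0 0 0 -7.4 0.085"

```text
time: 1.1
tcp_pos: [0.441, 0.3339, 0.2005]
tool_rot: [0.703, 0.712, -0.001, -0.0]
contact_force: [0.8, -0.2, 0.7]
gripper_width: 0.996
```

Call:
apply_moves:
  commands: "0 0 0 0 0 -7.4 0.085;0 0 0 0 0 0 0.085;0 0 0 0 0 0 0.085;0 0 0 0 0 0 0.085"

```text
time: 1.5
tcp_pos: [0.4398, 0.336, 0.2012]
tool_rot: [0.656, 0.755, -0.0, -0.0]
contact_force: [0.2, 0.1, 0.1]
gripper_width: 0.995
```

```bash
python3 - <<'E'
from h import *
delta([.44,.335,.2],8)
c=cam("wrist");np.save("c_w1.npy",np.array([c],dtype=object),allow_pickle=True)
snap("wrist","w1.png",None,1.5)
E
```

```text
shift mm [-1.   0.1  1.2] turn [-0.02  0.01 -0.03] | tcp [0.4398 0.336  0.2012] yaw 7.97 F [0.2 0.1 0.1] M [-0.03 -0.01  0.01] w 0.995 t 1.5
```

View pics/w1.png

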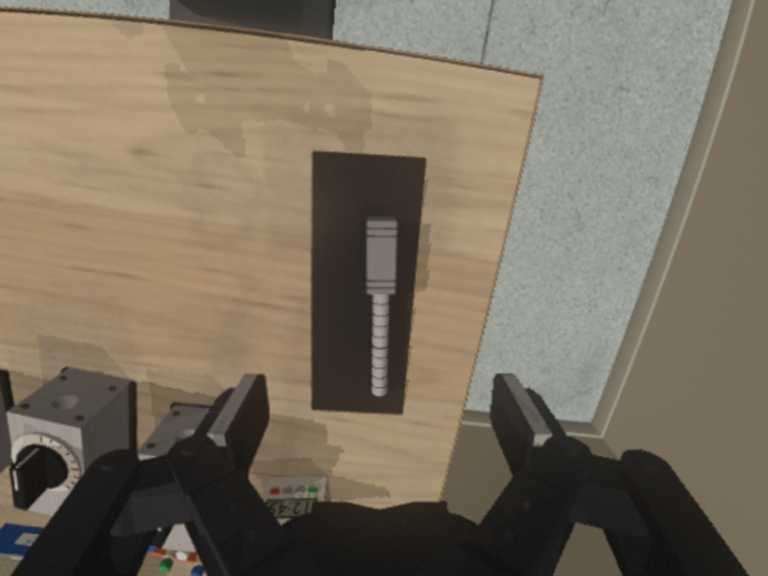

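The wrist view shows the rod on the mat: grip from (381,217) to (381,294), tip at (379,396). Blocks appear at the lower left with bore faces toward the robot.

```bash
python3 - <<'E'
from h import *
c=tuple(np.load("c_w1.npy",allow_pickle=True)[0])
g=atz(np.array([[381.5,217],[380.5,294]])/1.5,.027,"wrist",c);t=atz(np.array([[379,396]])/1.5,.015,"wrist",c)
print(g,t,g.mean(0)-t, np.degrees(np.arctan2(*(t[0]-g.mean(0))[[1,0]])))
d=t[0]-g[0];print(np.hypot(*d[:2]))
print(atz(np.array([[313,151],[425,158],[313,410],[402,414]])/1.5,.003,"wrist",c))
u=(t[0]-g.mean(0))[:2];u/=np.hypot(*u);pc=t[0][:2]-.130*u;print("centre",pc,u)
delta([*(pc-.012*u),.017],np.degrees(np.arctan2(u[1],u[0])))
E
```

```text
[[0.3987921  0.33360061 0.027     ]
 [0.46013345 0.34154853 0.027     ]] [[0.56330766 0.35485359 0.015     ]] [[-0.13384488 -0.01727902  0.012     ]] 7.356048185760247
0.16588266132738555
[[0.35850438 0.27384677 0.003     ]
 [0.35154667 0.36151689 0.003     ]
 [0.59619218 0.29433634 0.003     ]
 [0.58845965 0.38115548 0.003     ]]
centre [0.4343776  0.33820906] [0.99176967 0.12803484]
shift mm [  3.1 -17.  184.2] turn [-0.01  0.01  0.65] | tcp [0.4398 0.336  0.2012] yaw 8.0 F [0.1 0.3 0. ] M [ 0.06 -0.02 -0.01] w 0.999 t 1.6
```

Call:
apply_moves:
  commands: "0 -0.008 0.040 0 0 0.6 0.085;0.003 -0.001 0.040 0 0 0 0.085;0 0 0.040 0 0 0 0.06;0 0 0.030 0 0 0 0.06;0 0 0.020 0 0 0 0.06;0 0 0.010 0 0 0 0.06;0 0 0.004 0 0 0 0.06;0 0 0 0 0 0 0.06;0 0 0 0 0 0 0.06"

```text
time: 2.45
tcp_pos: [0.4318, 0.3384, 0.0186]
tool_rot: [0.66, 0.752, 0.001, 0.0]
contact_force: [0.1, 0.5, -0.0]
gripper_width: 0.705
```

```bash
python3 - <<'E'
from h import *
delta([.4315,.338,.015],7.4)
snap("wrist","w2.png",None,1.5)
E
```

```text
shift mm [-0.4 -0.3  3.6] turn [ 0.13 -0.06  0.06] | tcp [0.4318 0.3384 0.0186] yaw 7.46 F [ 0.1  0.5 -0. ] M [-0.02  0.05 -0.01] w 0.705 t 2.5
```

View pics/w2.png

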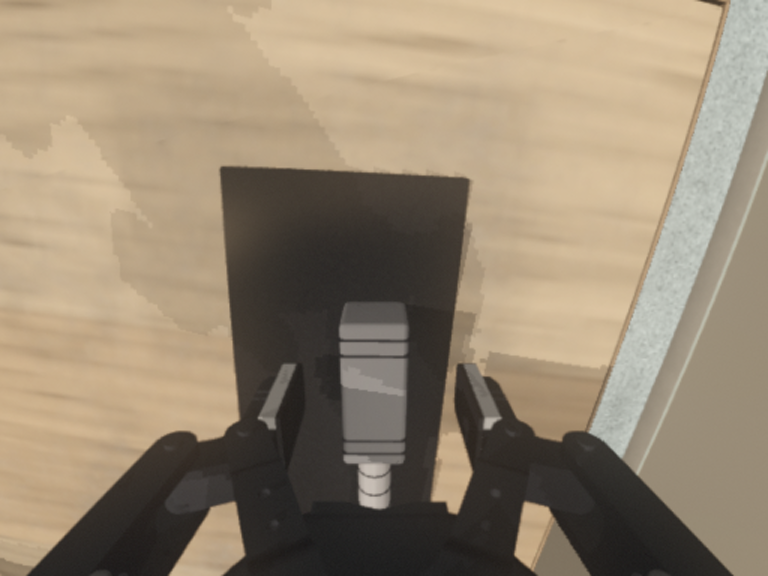

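Call:
apply_moves:
  commands: "-0.001 0 0.0035 0 0 0 0.06;0 0 0 0 0 0 0.02;0 0 0 0 0 0 0.01;0 0 0 0 0 0 0.01;0 0 0 0 0 0 0.01;0 0 0 0 0 0 0.01;0 0 0 0 0 0 0.01;0 0 0 0 0 0 0.01"

```text
time: 3.3
tcp_pos: [0.4312, 0.3369, 0.0142]
tool_rot: [0.66, 0.752, 0.0, 0.0]
contact_force: [-0.4, 0.8, 4.1]
gripper_width: 0.269
```

```bash
python3 - <<'E'
from h import *
delta([.6-.26,.207,.20],0)
snap("wrist","w3.png",None,1.5)
E
```

```text
shift mm [-116.9 -107.2 -185.9] turn [ 0.04 -0.02  7.46] | tcp [0.4312 0.3369 0.0142] yaw 7.46 F [-0.4  0.8  4.1] M [-0.12  0.03 -0.02] w 0.269 t 3.3
```

Call:
apply_moves:
  commands: "0 0 -0.005 0 0 0 0.01;0 0 -0.025 0 0 0 0.01;0 0 -0.04 0 0 0 0.01;0 0 -0.04 0 0 0 0.01;-0.020 -0.003 -0.036 0 0 0 0.01;-0.040 -0.006 0 0 0 0 0.01;-0.040 -0.007 0 0 0 0 0.01;-0.040 -0.007 0 0 0 0 0.01;-0.040 -0.007 0 0 0 0 0.01;-0.040 -0.007 0 0 0 0 0.01"

```text
time: 4.35
tcp_pos: [0.4214, 0.1121, 0.1593]
tool_rot: [0.659, 0.752, -0.001, -0.0]
contact_force: [0.4, -0.9, -2.1]
gripper_width: 0.267
```

Call:
apply_moves:
  commands: "-0.040 -0.007 0 0 0 0 0.01;-0.030 -0.005 0 0 0 0 0.01;-0.013 -0.002 0 0 0 3.7 0.01;0 0 0 0 0 3.7 0.01;0 0 0 0 0 0 0.01;0 0 0 0 0 0 0.01;0 0 0 0 0 0 0.01"

```text
time: 5.05
tcp_pos: [0.4192, 0.03, 0.1595]
tool_rot: [0.706, 0.708, -0.0, -0.0]
contact_force: [0.5, -0.3, -1.4]
gripper_width: 0.268
```

```bash
python3 - <<'E'
from h import *
delta([.42,.03,.16],0)
c=cam("wrist");np.save("c_w4.npy",np.array([c],dtype=object),allow_pickle=True)
snap("wrist","w4.png",None,1.56)
E
```

```text
shift mm [ 0.   0.8 -0.5] turn [-0.04 -0.    0.15] | tcp [0.4192 0.03   0.1595] yaw 0.15 F [ 0.5 -0.3 -1.4] M [ 0.01 -0.01 -0.03] w 0.268 t 5.0
```

View pics/w4.png

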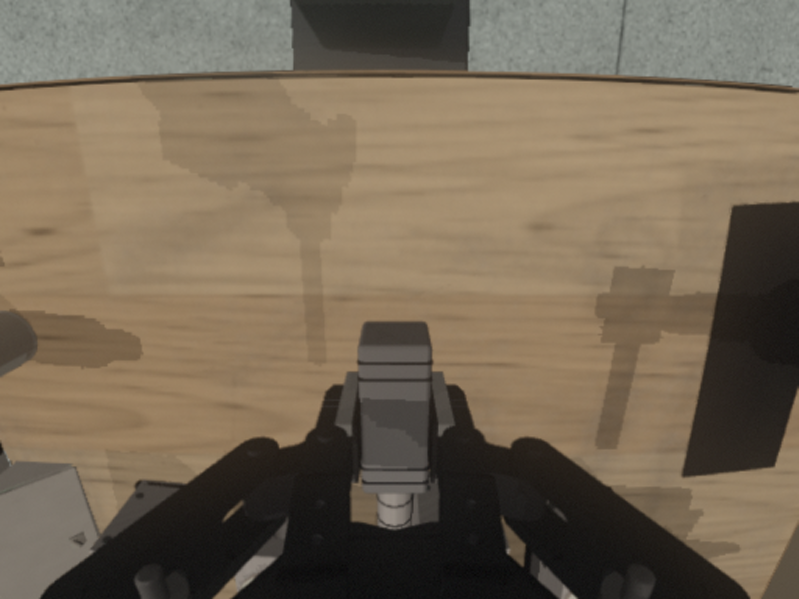

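Call:
apply_moves:
  commands: "0 0.03 0 0 0 0 0.01;0 0 0.01 -7.5 0 0 0.01;0 0 0 -7.5 0 0 0.01;0 0 0 -7.5 0 0 0.01;0 0 0 -7.5 0 0 0.01;0 0 0 0 0 0 0.01;0 0 0 0 0 0 0.01;0 0 0 0 0 0 0.01"

```text
time: 5.9
tcp_pos: [0.4522, 0.0297, 0.1518]
tool_rot: [0.682, 0.683, 0.184, 0.184]
contact_force: [0.7, -0.1, -0.9]
gripper_width: 0.271
```

```bash
python3 - <<'E'
from h import *
delta([.42,.03,.16],0)
c=cam("wrist");np.save("c_w5.npy",np.array([c],dtype=object),allow_pickle=True)
snap("wrist","w5.png",None,1.56)
E
```

```text
shift mm [  0.4 -23.7 -23.3] turn [ 3.013e+01 -1.000e-02  9.000e-02] | tcp [0.4522 0.0297 0.1518] yaw 0.1 F [ 0.7 -0.1 -0.9] M [0.02 0.31 0.01] w 0.271 t 5.9
```

View pics/w5.png

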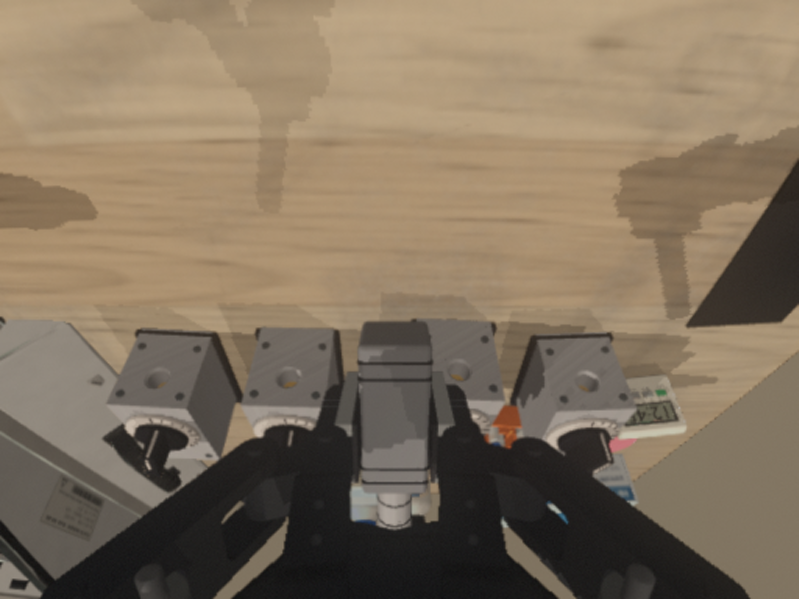

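Wrist view with the tool tilted: four bores at about (157,379), (289,378), (459,371) and (587,381) in this x1.56 picture. Next I enlarge them to read face corners.

```bash
python3 - <<'E'
import cv2,numpy as np
im=cv2.imread("pics/raw_w5.png")
f=lambda x:cv2.resize(im[200:260,x:x+158],None,fx=5,fy=5,interpolation=cv2.INTER_CUBIC)
cv2.imwrite("pics/w5c.png",np.vstack([f(65),f(262)]))
E
```

```text
(no output)
```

View pics/w5c.png

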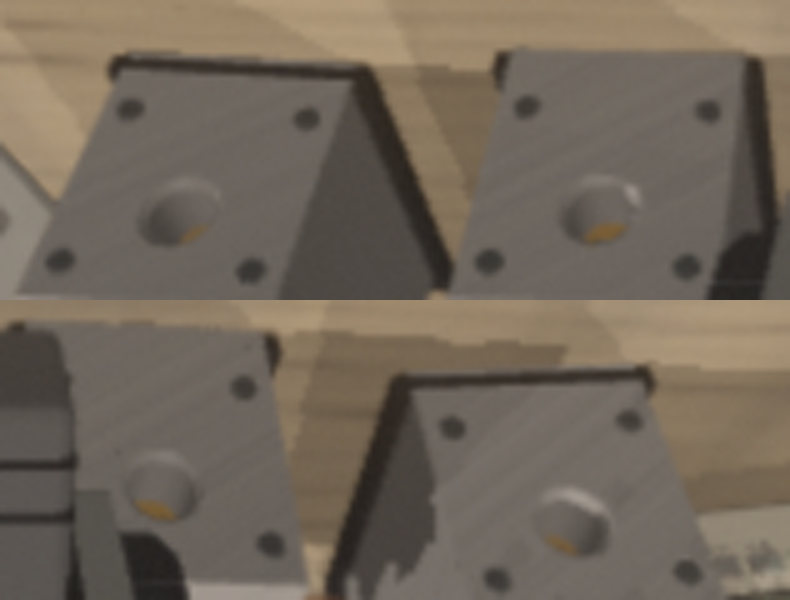

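```bash
cat > fit.py <<'E'
from h import *
from scipy.optimize import least_squares
c=tuple(np.load("c_w5.npy",allow_pickle=True)[0])
obs=[  # block idx, kind(0 bore,1 lo-R(-y) ,2 lo+y,3 hi-y,4 hi+y), crop px
 (0,1,130,109,65),(0,2,306,119,65),(0,3,61,260,65),(0,4,251,271,65),(0,0,180,212,65),
 (1,1,527,106,65),(1,2,708,111,65),(1,3,489,262,65),(1,4,687,267,65),(1,0,601,209,65),
 (2,2,244,88,262),(2,4,271,245,262),(2,0,164,188,262),
 (3,1,453,127,262),(3,2,629,120,262),(3,3,497,279,262),(3,4,688,272,262),(3,0,571,223,262)]
uv=np.array([((o[2]+.5)/5-.5+o[4],(o[3]+.5)/5-.5+200) for o in obs])
def pts(q):
    s,z1,z2=q[:3]; P=[]
    for b,k,*_ in obs:
        x,y,a=q[3+3*b:6+3*b]; l,z={0:(0,.05),1:(-s,z1),2:(s,z1),3:(-s,z2),4:(s,z2)}[k]
        P.append([x-l*np.sin(a),y+l*np.cos(a),z])
    return np.array(P)
q0=[.022,.012,.064]+sum([[.6,y,0] for y in(-.142,-.037,.101,.207)],[])
r=least_squares(lambda q:(proj(pts(q),"wrist",c)-uv).ravel(),q0)
print(np.round(r.x[:3],4),"rms px",np.sqrt((r.fun**2).mean()))
for n,b in zip("dcba",range(4)):
    x,y,a=r.x[3+3*b:6+3*b];print(n,round(x,4),round(y,4),"yaw",round(np.degrees(a),2))
np.save("blocks.npy",r.x[3:].reshape(4,3)[::-1])
E
python3 fit.py
```

```text
[0.0238 0.0197 0.0655] rms px 0.16510305040276543
d 0.6022 -0.1624 yaw -4.62
c 0.5987 -0.0532 yaw -2.27
b 0.5884 0.0821 yaw -1.05
a 0.6053 0.1893 yaw 3.44
```

Call:
apply_moves:
  commands: "0 0 0 7.5 0 0 0.01;0 0 0 7.5 0 0 0.01;0 0 0 7.5 0 0 0.01;0 0 0 7.5 0 0 0.01;0.030 -0.014 0 0 0 0.5 0.01;0.025 0 0.02 0 0 0.6 0.01;0 0 0.03 0 0 0 0.01;0 0 0.03 0 0 0 0.01;0 0 0.02 0 0 0 0.01;0 0 0 0 0 0 0.01"

```text
time: 6.95
tcp_pos: [0.4351, 0.0846, 0.0477]
tool_rot: [0.713, 0.701, -0.002, -0.002]
contact_force: [-0.5, -0.8, -1.3]
gripper_width: 0.272
```

```bash
cat >> h.py <<'E'
def rodstate(n,off=0.,dz=.0008):  # block letter: rod axis relative to bore
    b=np.load("blocks.npy")["abcd".index(n)]; s=arm.get_state(); M=R.from_quat(s["tool_rot"]).as_matrix()
    u=np.array([np.cos(b[2]),np.sin(b[2])]); d=s["tcp_pos"][:2]-b[:2]
    m=np.array([b[0],b[1],.05]); tip=s["tcp_pos"]+M@[0,.13,-dz]; e=tip-m
    print("along TCP->face mm",round(-d@u*1e3,1),"tip: in",round((e[:2]@u)*1e3,1),"lat(+left)",round((u[0]*e[1]-u[1]*e[0])*1e3,2),"up",round(e[2]*1e3,2))
    delta([*(b[:2]-.15*u),.05-dz],np.degrees(b[2]))
E
python3 -c "
from h import *
rodstate('b')"
```

```text
along TCP->face mm 153.3 tip: in -23.3 lat(+left) -0.24 up -2.12
shift mm [ 0.3  3.3 -1.5] turn [-0.29  0.04  0.03] | tcp [0.4351 0.0846 0.0477] yaw -1.02 F [-0.5 -0.8 -1.3] M [-0.07  0.03  0.04] w 0.272 t 7.0
```

Call:
apply_moves:
  commands: "0.0173 0.003 -0.0015 -0.3 0 0 0.01;0 0.008 0 0 0 0 0.01;0 0.004 0 0 0 0 0.01;0 0.002 0 0 0 0 0.01;0 0.001 0 0 0 0 0.01;0 0.001 0 0 0 0 0.01;0 0 0 0 0 0 0.01;0 0 0 0 0 0 0.01"

```text
time: 7.75
tcp_pos: [0.4548, 0.1014, 0.0514]
tool_rot: [0.714, 0.701, 0.002, 0.002]
contact_force: [-1.0, 0.1, -1.2]
gripper_width: 0.268
```

Call:
apply_moves:
  commands: "0 0.001 0 0 0 0 0.01;0 0 0 0 0 0 0.01"

```text
time: 7.95
tcp_pos: [0.4562, 0.1015, 0.0514]
tool_rot: [0.714, 0.701, 0.002, 0.002]
contact_force: [0.4, -0.1, 0.0]
gripper_width: 0.273
```

Call:
apply_moves:
  commands: "0 0.001 0 0 0 0 0.01;0 0 0 0 0 0 0.01"

```text
time: 8.15
tcp_pos: [0.4572, 0.1016, 0.0515]
tool_rot: [0.713, 0.701, 0.002, 0.002]
contact_force: [0.5, 0.3, -0.6]
gripper_width: 0.265
```

```bash
python3 -c "
from h import *
rodstate('b')"
```

```text
along TCP->face mm 131.5 tip: in -1.5 lat(+left) 17.07 up 2.98
shift mm [-17.  -18.5   2.2] turn [ 0.31 -0.    0.02] | tcp [0.4572 0.1016 0.0515] yaw -1.03 F [ 0.5  0.3 -0.6] M [ 0.03  0.01 -0.02] w 0.265 t 8.2
```

Call:
apply_moves:
  commands: "0 0.001 0.002 0.3 0 0 0.01;0 0 0 0 0 0 0.01;0 0 0 0 0 0 0.01"

```text
time: 8.45
tcp_pos: [0.4581, 0.1015, 0.0493]
tool_rot: [0.714, 0.701, -0.0, -0.0]
contact_force: [-0.9, -1.4, -1.1]
gripper_width: 0.269
```

Call:
apply_moves:
  commands: "0 0.001 0 0 0 0 0.01;0 0 0 0 0 0 0.01;0 0 0 0 0 0 0.01"

```text
time: 8.75
tcp_pos: [0.4591, 0.1015, 0.0495]
tool_rot: [0.713, 0.701, 0.0, 0.0]
contact_force: [0.3, -0.3, -0.9]
gripper_width: 0.271
```

Call:
apply_moves:
  commands: "0 0.001 0 0 0 0 0.01;0 0 0 0 0 0 0.01;0 0 0 0 0 0 0.01"

```text
time: 9.05
tcp_pos: [0.4599, 0.1014, 0.0494]
tool_rot: [0.713, 0.701, -0.0, -0.0]
contact_force: [0.4, -0.0, -1.4]
gripper_width: 0.265
```

```bash
python3 -c "
from h import *
rodstate('b')"
```

```text
along TCP->face mm 128.9 tip: in 1.1 lat(+left) 17.01 up 0.11
shift mm [-17.  -21.1   0.2] turn [-0.02  0.    0.01] | tcp [0.4599 0.1014 0.0494] yaw -1.04 F [ 0.4 -0.  -1.4] M [ 0.01  0.06 -0.01] w 0.265 t 9.1
```

Call:
apply_moves:
  commands: "0 0.001 0 0 0 0 0.01;0 0 0 0 0 0 0.01;0 0 0 0 0 0 0.01"

```text
time: 9.35
tcp_pos: [0.46, 0.1014, 0.0491]
tool_rot: [0.713, 0.701, -0.001, -0.001]
contact_force: [-3.7, -0.5, -1.3]
gripper_width: 0.267
```

Call:
apply_moves:
  commands: "0 0.001 0 0 0 0 0.01;0 0 0 0 0 0 0.01;0 0 0 0 0 0 0.01"

```text
time: 9.65
tcp_pos: [0.46, 0.1014, 0.0489]
tool_rot: [0.713, 0.701, -0.002, -0.001]
contact_force: [-6.0, 0.4, 0.6]
gripper_width: 0.263
```

Call:
apply_moves:
  commands: "0 0.001 0 0 0 0 0.01;0 0 0 0 0 0 0.01;0 0 0 0 0 0 0.01"

```text
time: 9.95
tcp_pos: [0.46, 0.1013, 0.0486]
tool_rot: [0.713, 0.701, -0.002, -0.002]
contact_force: [-7.1, 1.2, 1.0]
gripper_width: 0.266
```

```bash
python3 -c "
from h import *
rodstate('b')"
```

```text
along TCP->face mm 128.7 tip: in 1.3 lat(+left) 16.89 up -1.45
shift mm [-16.8 -21.3  -0.5] turn [-0.37  0.03  0.02] | tcp [0.46   0.1013 0.0486] yaw -1.03 F [-7.1  1.2  1. ] M [0.08 0.82 0.08] w 0.266 t 9.9
```

Call:
apply_moves:
  commands: "0 -0.013 0 0 0 0 0.01;-0.0169 0 0 0 0 0 0.01;0 0 0 0 0 0 0.01;0 0 0 0 0 0 0.01;0 0 0 0 0 0 0.01"

```text
time: 10.45
tcp_pos: [0.4506, 0.085, 0.0498]
tool_rot: [0.714, 0.701, 0.001, 0.001]
contact_force: [0.3, 0.8, -1.3]
gripper_width: 0.268
```

```bash
python3 -c "
from h import *
rodstate('b')
snap('side','s6.png',(185,175,290,250),7)
c=cam('wrist');print(0)
snap('wrist','w6.png')
a=cv2.imread('pics/raw_w5.png',0)[200:320,220:290].astype(float);b=cv2.imread('pics/raw_w6.png',0)[200:320,220:290].astype(float)
print(cv2.phaseCorrelate(a,b))
"
```

```text
along TCP->face mm 137.9 tip: in -7.9 lat(+left) 0.38 up 0.84
shift mm [ -0.4 -12.1   0.6] turn [ 0.11 -0.02 -0.  ] | tcp [0.4506 0.085  0.0498] yaw -1.05 F [ 0.3  0.8 -1.3] M [-0.    0.03 -0.  ] w 0.268 t 10.4
0
((0.035969972524618754, -0.017806907356408885), 0.7626334439043635)
```

View pics/s6.png

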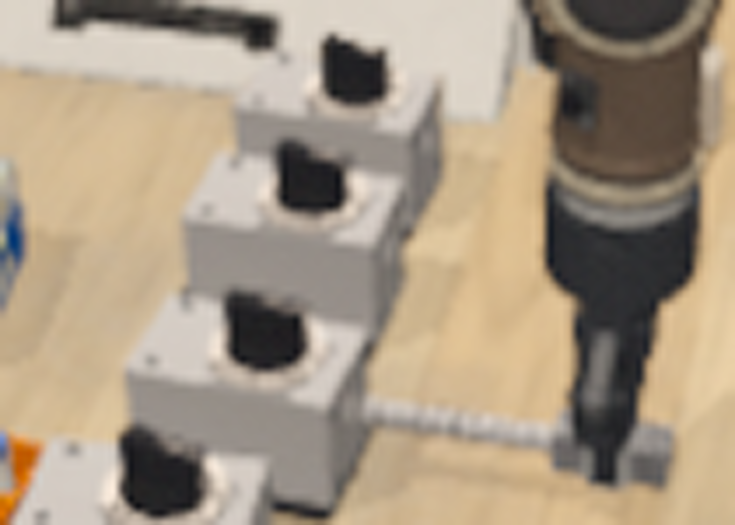

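Side view: rod level, its tip just in front of block b's bore, at crop position (365,405). Now inserting.

Call:
apply_moves:
  commands: "-0.0004 0 0.0007 0.1 0 0 0.01;0 0.003 0 0 0 0 0.01;0 0.003 0 0 0 0 0.01;0 0.002 0 0 0 0 0.01;0 0.002 0 0 0 0 0.01;0 0.002 0 0 0 0 0.01;0 0.002 0 0 0 0 0.01;0 0 0 0 0 0 0.01;0 0 0 0 0 0 0.01"

```text
time: 11.45
tcp_pos: [0.464, 0.084, 0.0487]
tool_rot: [0.714, 0.701, -0.0, -0.0]
contact_force: [0.7, -1.0, -0.9]
gripper_width: 0.269
```

```bash
python3 -c "
from h import *
rodstate('b')"
```

```text
along TCP->face mm 124.5 tip: in 5.5 lat(+left) -0.34 up -0.64
shift mm [  0.3 -25.5  -0.4] turn [-0.08  0.    0.  ] | tcp [0.464  0.084  0.0487] yaw -1.05 F [ 0.7 -1.  -0.9] M [-0.14 -0.01 -0.08] w 0.269 t 11.4
```

Call:
apply_moves:
  commands: "0 0.004 0 0 0 0 0.01;0 0.004 0 0 0 0 0.01;0 0.004 0 0 0 0 0.01;0 0.004 0 0 0 0 0.01;0 0.004 0 0 0 0 0.01;0 0 0 0 0 0 0.01;0 0 0 0 0 0 0.01"

```text
time: 12.15
tcp_pos: [0.4835, 0.0834, 0.0485]
tool_rot: [0.714, 0.7, -0.001, -0.001]
contact_force: [-2.5, -3.9, -0.4]
gripper_width: 0.264
```

```bash
python3 -c "
from h import *
rodstate('b')"
```

```text
along TCP->face mm 104.9 tip: in 25.1 lat(+left) -0.71 up -1.05
shift mm [  0.6 -45.1  -0.6] turn [-0.15  0.02 -0.03] | tcp [0.4835 0.0834 0.0485] yaw -1.08 F [-2.5 -3.9 -0.4] M [-0.64  0.21 -0.51] w 0.264 t 12.2
```

Call:
apply_moves:
  commands: "-0.001 0 0 0 0 0 0.01;0 0.003 0 0 0 0 0.01;0 0.003 0 0 0 0 0.01;0 0.003 0 0 0 0 0.01;0 0 0 0 0 0 0.01;0 0 0 0 0 0 0.01"

```text
time: 12.75
tcp_pos: [0.492, 0.0825, 0.0484]
tool_rot: [0.714, 0.701, -0.001, -0.001]
contact_force: [-5.1, -2.0, 1.8]
gripper_width: 0.265
```

```bash
python3 -c "
from h import *
rodstate('b')"
```

```text
along TCP->face mm 96.5 tip: in 33.5 lat(+left) -1.35 up -1.35
shift mm [  1.4 -53.5  -0.6] turn [-0.23  0.01  0.  ] | tcp [0.492  0.0825 0.0484] yaw -1.05 F [-5.1 -2.   1.8] M [-0.44  0.47 -0.37] w 0.265 t 12.8
```

Call:
apply_moves:
  commands: "-0.0005 0.002 0 0 0 0 0.01;0 0.002 0 0 0 0 0.01;0 0 0 0 0 0 0.01;0 0 0 0 0 0 0.01"

```text
time: 13.15
tcp_pos: [0.4954, 0.0821, 0.0482]
tool_rot: [0.713, 0.701, -0.002, -0.002]
contact_force: [-6.6, -2.9, 2.2]
gripper_width: 0.267
```

Call:
apply_moves:
  commands: "0 0.002 0 0 0 0 0.01;0 0.002 0 0 0 0 0.01;0 0 0 0 0 0 0.01;0 0 0 0 0 0 0.01"

```text
time: 13.55
tcp_pos: [0.4963, 0.082, 0.0474]
tool_rot: [0.713, 0.701, -0.004, -0.004]
contact_force: [-11.1, -1.6, 4.4]
gripper_width: 0.263
```

```bash
python3 -c "
from h import *
rodstate('b')"
```

```text
along TCP->face mm 92.2 tip: in 37.8 lat(+left) -1.7 up -3.3
shift mm [  1.8 -57.8  -1.1] turn [-0.67  0.03  0.03] | tcp [0.4963 0.082  0.0474] yaw -1.02 F [-11.1  -1.6   4.4] M [-0.34  1.12 -0.28] w 0.263 t 13.6
```

Call:
apply_moves:
  commands: "0 0.0015 -0.001 -0.3 0 0 0.01;0 0 0 0 0 0 0.01;0 0 0 0 0 0 0.01;0 0 0 0 0 0 0.01"

```text
time: 13.95
tcp_pos: [0.4963, 0.082, 0.0477]
tool_rot: [0.713, 0.701, -0.004, -0.003]
contact_force: [-11.7, -2.2, 3.7]
gripper_width: 0.268
```

```bash
python3 -c "
from h import *
rodstate('b')
snap('wrist','w7.png');snap('side','s7.png',(185,175,290,250),7)
a=cv2.imread('pics/raw_w5.png',0)[200:320,220:290].astype(float);b=cv2.imread('pics/raw_w7.png',0)[200:320,220:290].astype(float)
print(cv2.phaseCorrelate(a,b))
"
```

```text
along TCP->face mm 92.1 tip: in 37.9 lat(+left) -1.72 up -2.74
shift mm [  1.8 -57.9  -0.9] turn [-0.55  0.04  0.04] | tcp [0.4963 0.082  0.0477] yaw -1.02 F [-11.7  -2.2   3.7] M [-0.25  1.43 -0.25] w 0.268 t 13.9
((0.03199624165342385, -0.30869970888101506), 0.7760121214551522)
```

View pics/s7.png

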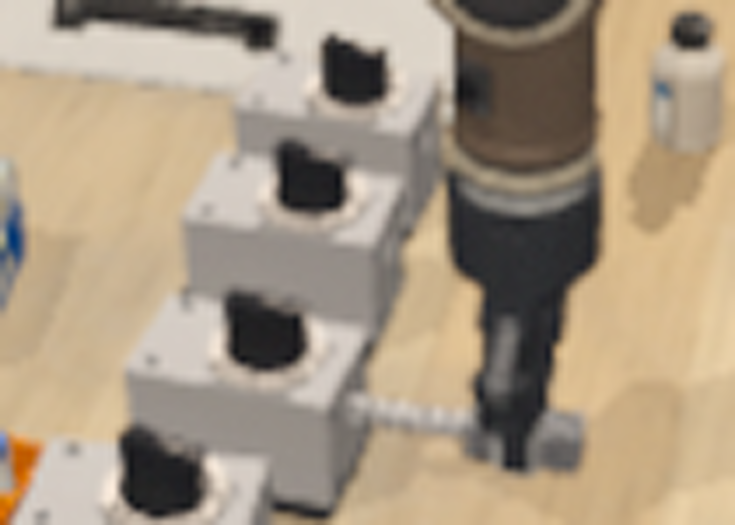

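Bottomed firmly in b: about 12 N with no further travel, exposed length about 6.33 cm, so reading 6.5. The side view shows about 6 rings still out. Retracting and moving to c.

Call:
apply_moves:
  commands: "0.0008 -0.005 0 0.3 0 0 0.01;0 -0.010 0 0 0 0 0.01;0 -0.015 0 0 0 0 0.01;0 -0.015 0 0 0 0 0.01;0 -0.015 0 0 0 0 0.01;0 0 0 0 0 0 0.01;-0.030 0 0 0 0 0 0.01;-0.040 0 0 0 0 0 0.01;-0.040 0 0 0 0 0 0.01;-0.020 0 0 0 0 1.2 0.01"

```text
time: 15.05
tcp_pos: [0.4426, -0.0487, 0.0507]
tool_rot: [0.721, 0.693, 0.001, 0.002]
contact_force: [0.2, -0.3, -1.8]
gripper_width: 0.268
```

Call:
apply_moves:
  commands: "0 0 0 0 0 0 0.01;0 0 0 0 0 0 0.01;0 0 0 0 0 0 0.01;0 0 0 0 0 0 0.01"

```text
time: 15.45
tcp_pos: [0.4401, -0.0452, 0.0497]
tool_rot: [0.72, 0.694, -0.0, -0.001]
contact_force: [-1.0, 0.6, -1.4]
gripper_width: 0.265
```

```bash
python3 -c "
from h import *
rodstate('c')"
```

```text
along TCP->face mm 158.7 tip: in -28.7 lat(+left) 2.01 up 0.33
shift mm [-1.7  8.7  0.5] turn [-0.08 -0.01  0.13] | tcp [ 0.4401 -0.0452  0.0497] yaw -2.14 F [-1.   0.6 -1.4] M [-0.02  0.02 -0.01] w 0.265 t 15.4
```

Call:
apply_moves:
  commands: "-0.0026 0.010 0.0009 0 0 0.13 0.01;0 0.010 0 0 0 0 0.01;0 0 0 0 0 0 0.01;0 0 0 0 0 0 0.01;0 0 0 0 0 0 0.01"

```text
time: 15.95
tcp_pos: [0.4594, -0.0494, 0.0486]
tool_rot: [0.722, 0.692, -0.001, -0.001]
contact_force: [0.6, -0.1, -0.4]
gripper_width: 0.268
```

```bash
python3 -c "
from h import *
rodstate('c')"
```

```text
along TCP->face mm 139.3 tip: in -9.3 lat(+left) -1.95 up -0.98
shift mm [  1.7 -10.7  -0.6] turn [-0.15 -0.01 -0.09] | tcp [ 0.4594 -0.0494  0.0486] yaw -2.36 F [ 0.6 -0.1 -0.4] M [ 0.03 -0.04 -0.01] w 0.268 t 15.9
```

Call:
apply_moves:
  commands: "0.0009 0 -0.0003 0 0 -0.05 0.01;0 0 0 0 0 0 0.01;0 0 0 0 0 0 0.01"

```text
time: 16.25
tcp_pos: [0.4596, -0.0487, 0.0491]
tool_rot: [0.721, 0.693, -0.001, -0.001]
contact_force: [-0.4, 0.4, -1.6]
gripper_width: 0.267
```

```bash
python3 -c "
from h import *
rodstate('c')"
```

```text
along TCP->face mm 139.1 tip: in -9.1 lat(+left) -1.08 up -0.36
shift mm [  1.  -10.9  -0.1] turn [-0.11  0.   -0.05] | tcp [ 0.4596 -0.0487  0.0491] yaw -2.32 F [-0.4  0.4 -1.6] M [ 0.03 -0.05 -0.04] w 0.267 t 16.2
```

Call:
apply_moves:
  commands: "0 0.004 0 0 0 0 0.01;0 0.003 0 0 0 0 0.01;0 0.003 0 0 0 0 0.01;0 0.003 0 0 0 0 0.01;0 0.003 0 0 0 0 0.01;0 0.003 0 0 0 0 0.01;0 0 0 0 0 0 0.01;0 0 0 0 0 0 0.01"

```text
time: 17.05
tcp_pos: [0.4788, -0.0494, 0.049]
tool_rot: [0.721, 0.693, -0.001, -0.001]
contact_force: [0.3, -0.1, -1.0]
gripper_width: 0.263
```

```bash
python3 -c "
from h import *
rodstate('c')"
```

```text
along TCP->face mm 120.0 tip: in 10.0 lat(+left) -1.1 up -0.48
shift mm [  1.  -30.   -0.2] turn [-0.12  0.   -0.05] | tcp [ 0.4788 -0.0494  0.049 ] yaw -2.32 F [ 0.3 -0.1 -1. ] M [ 0.07  0.01 -0.01] w 0.263 t 17.1
```

Entered c freely, with no lateral force. Continuing.

Call:
apply_moves:
  commands: "0 0.004 0 0 0 0 0.01;0 0.004 0 0 0 0 0.01;0 0.004 0 0 0 0 0.01;0 0.004 0 0 0 0 0.01;0 0 0 0 0 0 0.01;0 0 0 0 0 0 0.01"

```text
time: 17.65
tcp_pos: [0.4952, -0.0501, 0.049]
tool_rot: [0.721, 0.693, -0.0, -0.0]
contact_force: [-0.2, -0.5, -1.6]
gripper_width: 0.269
```

Call:
apply_moves:
  commands: "0 0.003 0 0 0 0 0.01;0 0.003 0 0 0 0 0.01;0 0 0 0 0 0 0.01;0 0 0 0 0 0 0.01"

```text
time: 18.05
tcp_pos: [0.501, -0.0504, 0.049]
tool_rot: [0.721, 0.693, -0.0, -0.0]
contact_force: [0.0, -0.7, -2.0]
gripper_width: 0.264
```

```bash
python3 -c "
from h import *
rodstate('c')"
```

```text
along TCP->face mm 97.7 tip: in 32.3 lat(+left) -1.12 up -0.39
shift mm [  1.  -52.3  -0.1] turn [-0.08  0.   -0.05] | tcp [ 0.501  -0.0504  0.049 ] yaw -2.32 F [ 0.  -0.7 -2. ] M [-0.03  0.15  0.03] w 0.264 t 18.1
```

Call:
apply_moves:
  commands: "0 0.003 0 0 0 0 0.01;0 0.003 0 0 0 0 0.01;0 0 0 0 0 0 0.01;0 0 0 0 0 0 0.01"

```text
time: 18.45
tcp_pos: [0.5073, -0.0506, 0.0491]
tool_rot: [0.721, 0.693, -0.0, -0.0]
contact_force: [-0.6, 1.3, -1.1]
gripper_width: 0.264
```

Call:
apply_moves:
  commands: "0 0.003 0 0 0 0 0.01;0 0.003 0 0 0 0 0.01;0 0 0 0 0 0 0.01;0 0 0 0 0 0 0.01"

```text
time: 18.85
tcp_pos: [0.5134, -0.0509, 0.0491]
tool_rot: [0.721, 0.693, -0.0, -0.0]
contact_force: [-0.6, 0.7, -1.3]
gripper_width: 0.265
```

```bash
python3 -c "
from h import *
rodstate('c')"
```

```text
along TCP->face mm 85.3 tip: in 44.7 lat(+left) -1.18 up -0.16
shift mm [  1.  -64.7  -0.1] turn [-0.03  0.01 -0.05] | tcp [ 0.5134 -0.0509  0.0491] yaw -2.32 F [-0.6  0.7 -1.3] M [-0.04  0.06  0.01] w 0.265 t 18.9
```

Call:
apply_moves:
  commands: "0 0.003 0 0 0 0 0.01;0 0.002 0 0 0 0 0.01;0 0 0 0 0 0 0.01;0 0 0 0 0 0 0.01"

```text
time: 19.25
tcp_pos: [0.5182, -0.0511, 0.049]
tool_rot: [0.721, 0.693, -0.0, -0.0]
contact_force: [-0.0, 0.5, -1.7]
gripper_width: 0.263
```

Call:
apply_moves:
  commands: "0 0.003 0 0 0 0 0.01;0 0.002 0 0 0 0 0.01;0 0 0 0 0 0 0.01;0 0 0 0 0 0 0.01"

```text
time: 19.65
tcp_pos: [0.5231, -0.0513, 0.049]
tool_rot: [0.721, 0.693, -0.0, -0.0]
contact_force: [-0.4, 0.1, -2.1]
gripper_width: 0.268
```

```bash
python3 -c "
from h import *
rodstate('c')
snap('wrist','w8.png');snap('side','s8.png',(185,165,290,250),7)
a=cv2.imread('pics/raw_w5.png',0)[200:320,220:290].astype(float);b=cv2.imread('pics/raw_w8.png',0)[200:320,220:290].astype(float)
print(cv2.phaseCorrelate(a,b))"
```

```text
along TCP->face mm 75.5 tip: in 54.5 lat(+left) -1.18 up -0.33
shift mm [  1.  -74.5  -0.1] turn [-0.06  0.01 -0.05] | tcp [ 0.5231 -0.0513  0.049 ] yaw -2.32 F [-0.4  0.1 -2.1] M [ 0.01  0.13 -0.02] w 0.268 t 19.6
((0.006185364133131088, -0.1165253959882051), 0.607191671759228)
```

View pics/s8.png

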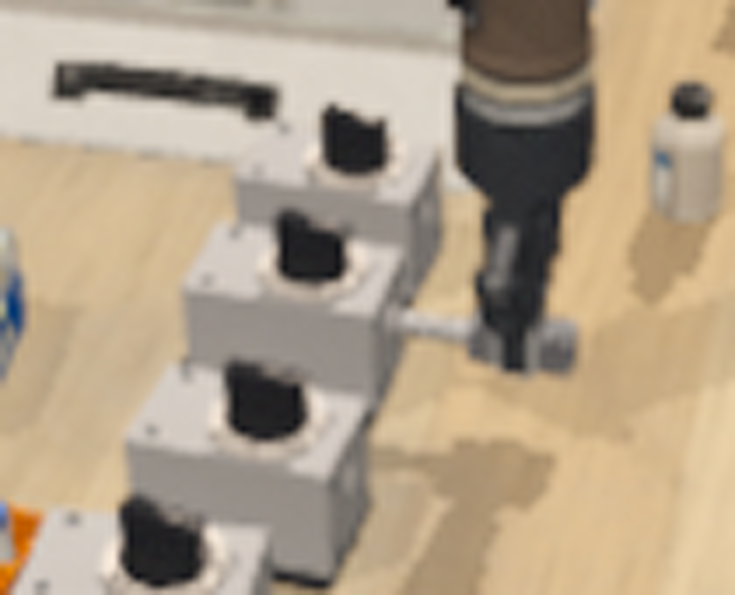

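Side view: the rod sits straight in block c, about 4–5 rings showing. Not bottomed yet.

Call:
apply_moves:
  commands: "0 0.002 0 0 0 0 0.01;0 0.002 0 0 0 0 0.01;0 0 0 0 0 0 0.01;0 0 0 0 0 0 0.01"

```text
time: 20.15
tcp_pos: [0.527, -0.0514, 0.049]
tool_rot: [0.721, 0.693, -0.0, -0.0]
contact_force: [-0.7, -0.7, -1.6]
gripper_width: 0.268
```

Call:
apply_moves:
  commands: "0 0.002 0 0 0 0 0.01;0 0.002 0 0 0 0 0.01;0 0 0 0 0 0 0.01;0 0 0 0 0 0 0.01"

```text
time: 20.55
tcp_pos: [0.5311, -0.0516, 0.049]
tool_rot: [0.721, 0.693, -0.0, -0.0]
contact_force: [-0.4, -0.3, -1.6]
gripper_width: 0.263
```

Call:
apply_moves:
  commands: "0 0.002 0 0 0 0 0.01;0 0.002 0 0 0 0 0.01;0 0 0 0 0 0 0.01;0 0 0 0 0 0 0.01"

```text
time: 20.95
tcp_pos: [0.5349, -0.0517, 0.0489]
tool_rot: [0.721, 0.693, -0.001, -0.001]
contact_force: [-1.8, -0.1, -1.0]
gripper_width: 0.266
```

```bash
python3 -c "
from h import *
rodstate('c')"
```

```text
along TCP->face mm 63.8 tip: in 66.2 lat(+left) -1.15 up -0.48
shift mm [  1.  -86.2  -0.1] turn [-0.09  0.   -0.05] | tcp [ 0.5349 -0.0517  0.0489] yaw -2.32 F [-1.8 -0.1 -1. ] M [-0.03  0.15  0.07] w 0.266 t 20.9
```

Call:
apply_moves:
  commands: "0 0.002 0 0 0 0 0.01;0 0 0 0 0 0 0.01;0 0 0 0 0 0 0.01"

```text
time: 21.25
tcp_pos: [0.5359, -0.0517, 0.0487]
tool_rot: [0.721, 0.693, -0.001, -0.001]
contact_force: [-4.2, 0.5, 0.7]
gripper_width: 0.267
```

Call:
apply_moves:
  commands: "0 0.002 0 0 0 0 0.01;0 0 0 0 0 0 0.01;0 0 0 0 0 0 0.01"

```text
time: 21.55
tcp_pos: [0.5382, -0.0518, 0.0487]
tool_rot: [0.721, 0.693, -0.001, -0.001]
contact_force: [-4.9, 0.3, -0.2]
gripper_width: 0.268
```

Call:
apply_moves:
  commands: "0 0.002 0 0 0 0 0.01;0 0 0 0 0 0 0.01;0 0 0 0 0 0 0.01"

```text
time: 21.85
tcp_pos: [0.54, -0.0518, 0.0486]
tool_rot: [0.721, 0.693, -0.001, -0.001]
contact_force: [-5.6, -0.0, 1.3]
gripper_width: 0.266
```

```bash
python3 -c "
from h import *
rodstate('c')"
```

```text
along TCP->face mm 58.7 tip: in 71.3 lat(+left) -1.06 up -1.01
shift mm [  0.9 -91.3  -0.2] turn [-0.2  -0.01 -0.04] | tcp [ 0.54   -0.0518  0.0486] yaw -2.32 F [-5.6 -0.   1.3] M [-0.    0.69  0.01] w 0.266 t 21.9
```

Call:
apply_moves:
  commands: "0 0.002 0 0 0 0 0.01;0 0 0 0 0 0 0.01;0 0 0 0 0 0 0.01"

```text
time: 22.15
tcp_pos: [0.5401, -0.0519, 0.0482]
tool_rot: [0.721, 0.693, -0.003, -0.003]
contact_force: [-7.7, -0.6, 1.9]
gripper_width: 0.265
```

Call:
apply_moves:
  commands: "0 0.0015 0 0 0 0 0.01;0 0 0 0 0 0 0.01;0 0 0 0 0 0 0.01"

```text
time: 22.45
tcp_pos: [0.5401, -0.052, 0.0481]
tool_rot: [0.721, 0.693, -0.004, -0.004]
contact_force: [-10.8, -0.5, 6.1]
gripper_width: 0.264
```

```bash
python3 -c "
from h import *
rodstate('c')
snap('wrist','w9.png')
a=cv2.imread('pics/raw_w5.png',0)[200:320,220:290].astype(float);b=cv2.imread('pics/raw_w9.png',0)[200:320,220:290].astype(float)
print(cv2.phaseCorrelate(a,b))"
```

```text
along TCP->face mm 58.5 tip: in 71.5 lat(+left) -1.08 up -2.55
shift mm [  1.1 -91.5  -0.1] turn [-0.63 -0.01 -0.01] | tcp [ 0.5401 -0.052   0.0481] yaw -2.28 F [-10.8  -0.5   6.1] M [-0.14  1.39  0.09] w 0.264 t 22.4
((0.030776692069586886, -0.31859322708580606), 0.6333498766882086)
```

c bottomed: 29.7 mm exposed, so reading 3.0. On to d.

Call:
apply_moves:
  commands: "0 -0.006 0 0 0 0 0.01;0 -0.014 0 0 0 0 0.01;0 -0.020 0 0 0 0 0.01;0 -0.020 0 0 0 0 0.01;0 -0.020 0 0 0 0 0.01;0 -0.010 0 0 0 0 0.01;0 0 0 0 0 0 0.01;-0.030 -0.005 0 0 0 0 0.01;-0.040 0 0 0 0 0 0.01;-0.033 0 0 0 0 2.3 0.01"

```text
time: 23.5
tcp_pos: [0.4479, -0.1535, 0.0501]
tool_rot: [0.735, 0.678, 0.0, 0.002]
contact_force: [0.2, -0.1, -1.2]
gripper_width: 0.267
```

Call:
apply_moves:
  commands: "0 0 0 0 0 0 0.01;0 0 0 0 0 0 0.01;0 0 0 0 0 0 0.01;0 0 0 0 0 0 0.01"

```text
time: 23.9
tcp_pos: [0.4454, -0.1503, 0.049]
tool_rot: [0.735, 0.679, -0.001, -0.001]
contact_force: [0.0, 0.0, -0.7]
gripper_width: 0.272
```

```bash
python3 -c "
from h import *
rodstate('d')"
```

```text
along TCP->face mm 157.3 tip: in -27.3 lat(+left) -0.38 up -0.4
shift mm [ 0.6  7.3 -0.2] turn [-0.1  -0.    0.08] | tcp [ 0.4454 -0.1503  0.049 ] yaw -4.54 F [ 0.   0.  -0.7] M [ 0.02  0.03 -0.05] w 0.272 t 23.9
```

Call:
apply_moves:
  commands: "-0.0004 0.010 0 0 0 0.08 0.01;0 0.009 0 0 0 0 0.01;0 0 0 0 0 0 0.01;0 0 0 0 0 0 0.01;0 0 0 0 0 0 0.01"

```text
time: 24.4
tcp_pos: [0.4638, -0.1529, 0.0489]
tool_rot: [0.735, 0.678, -0.001, -0.001]
contact_force: [-0.9, -0.2, -2.0]
gripper_width: 0.267
```

```bash
python3 -c "
from h import *
rodstate('d')"
```

```text
along TCP->face mm 138.7 tip: in -8.7 lat(+left) -1.77 up -0.63
shift mm [  1.6 -11.3  -0.3] turn [-0.14 -0.01 -0.06] | tcp [ 0.4638 -0.1529  0.0489] yaw -4.68 F [-0.9 -0.2 -2. ] M [ 0.02 -0.    0.02] w 0.267 t 24.4
```

Call:
apply_moves:
  commands: "0.0007 0.004 -0.0002 0 0 -0.03 0.01;0 0 0 0 0 0 0.01;0 0.003 0 0 0 0 0.01;0 0.003 0 0 0 0 0.01;0 0.003 0 0 0 0 0.01;0 0.003 0 0 0 0 0.01;0 0.003 0 0 0 0 0.01;0 0 0 0 0 0 0.01;0 0 0 0 0 0 0.01"

```text
time: 25.3
tcp_pos: [0.4831, -0.1539, 0.0492]
tool_rot: [0.735, 0.678, -0.001, -0.001]
contact_force: [-1.1, -0.7, -1.7]
gripper_width: 0.265
```

```bash
python3 -c "
from h import *
rodstate('d')"
```

```text
along TCP->face mm 119.4 tip: in 10.6 lat(+left) -1.26 up -0.28
shift mm [  1.1 -30.6   0. ] turn [-0.11  0.   -0.04] | tcp [ 0.4831 -0.1539  0.0492] yaw -4.67 F [-1.1 -0.7 -1.7] M [-0.01 -0.01  0.01] w 0.265 t 25.3
```

In d. Advancing in 4 mm steps.

Call:
apply_moves:
  commands: "0 0.004 0 0 0 0 0.01;0 0.004 0 0 0 0 0.01;0 0.004 0 0 0 0 0.01;0 0 0 0 0 0 0.01;0 0 0 0 0 0 0.01"

```text
time: 25.8
tcp_pos: [0.4953, -0.155, 0.0492]
tool_rot: [0.735, 0.678, -0.001, -0.0]
contact_force: [-0.7, -0.1, -0.8]
gripper_width: 0.267
```

Call:
apply_moves:
  commands: "0 0.002 0 0 0 0 0.01;0 0.002 0 0 0 0 0.01;0 0 0 0 0 0 0.01;0 0 0 0 0 0 0.01"

```text
time: 26.2
tcp_pos: [0.4989, -0.1552, 0.0491]
tool_rot: [0.735, 0.678, -0.001, -0.001]
contact_force: [-1.8, 1.0, -0.7]
gripper_width: 0.266
```

Call:
apply_moves:
  commands: "0 0.002 0 0 0 0 0.01;0 0.002 0 0 0 0 0.01;0 0 0 0 0 0 0.01;0 0 0 0 0 0 0.01"

```text
time: 26.6
tcp_pos: [0.5032, -0.1556, 0.0492]
tool_rot: [0.735, 0.678, -0.001, -0.0]
contact_force: [-0.0, 1.1, -1.4]
gripper_width: 0.272
```

Call:
apply_moves:
  commands: "0 0.002 0 0 0 0 0.01;0 0.002 0 0 0 0 0.01;0 0 0 0 0 0 0.01;0 0 0 0 0 0 0.01"

```text
time: 27.0
tcp_pos: [0.5073, -0.156, 0.0492]
tool_rot: [0.735, 0.678, -0.0, -0.0]
contact_force: [0.6, 0.2, -1.8]
gripper_width: 0.271
```

```bash
python3 -c "
from h import *
rodstate('d')"
```

```text
along TCP->face mm 95.1 tip: in 34.9 lat(+left) -1.35 up -0.1
shift mm [  1.2 -54.9   0.1] turn [-0.06  0.01 -0.05] | tcp [ 0.5073 -0.156   0.0492] yaw -4.67 F [ 0.6  0.2 -1.8] M [0.   0.15 0.04] w 0.271 t 27.0
```

Call:
apply_moves:
  commands: "0 0.002 0 0 0 0 0.01;0 0.002 0 0 0 0 0.01;0 0 0 0 0 0 0.01;0 0 0 0 0 0 0.01"

```text
time: 27.4
tcp_pos: [0.5114, -0.1563, 0.0492]
tool_rot: [0.735, 0.678, -0.0, -0.0]
contact_force: [-0.8, -0.3, -1.4]
gripper_width: 0.266
```

Call:
apply_moves:
  commands: "0 0.002 0 0 0 0 0.01;0 0.002 0 0 0 0 0.01;0 0 0 0 0 0 0.01;0 0 0 0 0 0 0.01"

```text
time: 27.8
tcp_pos: [0.5153, -0.1566, 0.0493]
tool_rot: [0.735, 0.678, -0.0, -0.0]
contact_force: [-1.3, 0.4, -1.8]
gripper_width: 0.269
```

Call:
apply_moves:
  commands: "0 0.002 0 0 0 0 0.01;0 0.002 0 0 0 0 0.01;0 0 0 0 0 0 0.01;0 0 0 0 0 0 0.01"

```text
time: 28.2
tcp_pos: [0.5182, -0.1568, 0.049]
tool_rot: [0.735, 0.678, -0.001, -0.001]
contact_force: [-3.2, -0.3, 1.5]
gripper_width: 0.267
```

```bash
python3 -c "
from h import *
rodstate('d')"
```

```text
along TCP->face mm 84.1 tip: in 45.9 lat(+left) -1.26 up -0.65
shift mm [  1.1 -65.9  -0. ] turn [-0.19 -0.01 -0.05] | tcp [ 0.5182 -0.1568  0.049 ] yaw -4.67 F [-3.2 -0.3  1.5] M [-0.03  0.51 -0.1 ] w 0.267 t 28.2
```

Call:
apply_moves:
  commands: "0 0.002 0 0 0 0 0.01;0 0.002 0 0 0 0 0.01;0 0 0 0 0 0 0.01;0 0 0 0 0 0 0.01"

```text
time: 28.6
tcp_pos: [0.5205, -0.1568, 0.0484]
tool_rot: [0.735, 0.678, -0.002, -0.003]
contact_force: [-6.9, -0.2, 1.7]
gripper_width: 0.266
```

Call:
apply_moves:
  commands: "0 0.002 0 0 0 0 0.01;0 0 0 0 0 0 0.01;0 0 0 0 0 0 0.01"

```text
time: 28.9
tcp_pos: [0.5206, -0.1569, 0.0482]
tool_rot: [0.735, 0.678, -0.004, -0.004]
contact_force: [-12.9, -0.6, 4.5]
gripper_width: 0.267
```

Call:
apply_moves:
  commands: "0 0.002 0 0 0 0 0.01;0 0 0 0 0 0 0.01;0 0 0 0 0 0 0.01"

```text
time: 29.2
tcp_pos: [0.5206, -0.1569, 0.0478]
tool_rot: [0.735, 0.678, -0.005, -0.006]
contact_force: [-15.8, -2.3, 7.1]
gripper_width: 0.268
```

```bash
python3 -c "
from h import *
rodstate('d')"
```

```text
along TCP->face mm 81.8 tip: in 48.2 lat(+left) -1.09 up -3.4
shift mm [  1.1 -68.3  -0.3] turn [-0.9  -0.06  0.  ] | tcp [ 0.5206 -0.1569  0.0478] yaw -4.62 F [-15.8  -2.3   7.1] M [-0.38  1.94 -0.1 ] w 0.268 t 29.2
```

Call:
apply_moves:
  commands: "0 -0.007 0 0 0 0 0.01;0 -0.015 0 0 0 0 0.01;0 -0.020 0 0 0 0 0.01;0 -0.020 0 0 0 0 0.01;0 0 0 0 0 0 0.01;0.017 0 0 0 0 0 0.01;0 0 0 0 0 0 0.01;0 0.005 0 0 0 0 0.01;0 0 0 0 0 0 0.01;0 0 0 0 0 0 0.01"

```text
time: 30.2
tcp_pos: [0.4726, -0.1365, 0.0495]
tool_rot: [0.735, 0.678, -0.0, 0.0]
contact_force: [-0.1, -0.4, -1.1]
gripper_width: 0.267
```

```bash
python3 -c "
from h import *
rodstate('d')"
```

```text
along TCP->face mm 131.3 tip: in -1.3 lat(+left) 15.24 up 0.25
shift mm [-15.4 -18.7   0.3] turn [-0.02  0.03 -0.05] | tcp [ 0.4726 -0.1365  0.0495] yaw -4.67 F [-0.1 -0.4 -1.1] M [ 0.03 -0.03 -0.  ] w 0.267 t 30.2
```

Call:
apply_moves:
  commands: "0 0.002 0 0 0 0 0.01;0 0 0 0 0 0 0.01;0 0 0 0 0 0 0.01"

```text
time: 30.5
tcp_pos: [0.4735, -0.1363, 0.0492]
tool_rot: [0.735, 0.678, -0.001, -0.001]
contact_force: [0.9, 0.4, -1.4]
gripper_width: 0.269
```

Call:
apply_moves:
  commands: "0 0.0015 0 0 0 0 0.01;0 0 0 0 0 0 0.01;0 0 0 0 0 0 0.01"

```text
time: 30.8
tcp_pos: [0.475, -0.1363, 0.0493]
tool_rot: [0.735, 0.678, -0.001, -0.001]
contact_force: [0.5, -0.0, -0.8]
gripper_width: 0.271
```

Call:
apply_moves:
  commands: "0 0.0015 0 0 0 0 0.01;0 0 0 0 0 0 0.01;0 0 0 0 0 0 0.01"

```text
time: 31.1
tcp_pos: [0.4754, -0.1361, 0.0489]
tool_rot: [0.735, 0.678, -0.001, -0.002]
contact_force: [-3.0, -0.5, -0.5]
gripper_width: 0.266
```

```bash
python3 -c "
from h import *
rodstate('d')"
```

```text
along TCP->face mm 128.5 tip: in 1.5 lat(+left) 15.9 up -0.85
shift mm [-16.  -21.5  -0.2] turn [-0.23 -0.02 -0.04] | tcp [ 0.4754 -0.1361  0.0489] yaw -4.67 F [-3.  -0.5 -0.5] M [-0.01  0.37 -0.02] w 0.266 t 31.1
```

d's face touch lands at 128.5, consistent with b's 128.8, so exposed is 53.3 mm and d reads 5.5. On to block a.

Call:
apply_moves:
  commands: "0 -0.015 0 0 0 0 0.01;0 -0.020 0 0 0 0 0.01;0.030 -0.003 0 0 0 0 0.01;0.045 -0.003 0 0 0 0 0.01;0.045 -0.003 0 0 0 0 0.01;0.045 -0.003 0 0 0 0 0.01;0.045 -0.003 0 0 0 0 0.01;0.045 -0.003 0 0 0 0 0.01;0.040 -0.002 0 0 0 0 0.01;0.016 0 0 0 0 -4 0.01"

```text
time: 32.1
tcp_pos: [0.4483, 0.1819, 0.05]
tool_rot: [0.71, 0.705, 0.001, -0.0]
contact_force: [0.8, -1.7, -0.7]
gripper_width: 0.264
```

Call:
apply_moves:
  commands: "0 0 0 0 0 -4.1 0.01;0 0 0 0 0 0 0.01;0 0 0 0 0 0 0.01;0 0 0 0 0 0 0.01;0 0 0 0 0 0 0.01"

```text
time: 32.6
tcp_pos: [0.4471, 0.1776, 0.0493]
tool_rot: [0.686, 0.727, -0.0, -0.001]
contact_force: [-0.8, -0.3, -0.9]
gripper_width: 0.265
```

```bash
python3 -c "
from h import *
rodstate('a')"
```

```text
along TCP->face mm 158.6 tip: in -28.6 lat(+left) -2.47 up -0.09
shift mm [2.2 8.6 0.1] turn [-0.09 -0.01 -0.11] | tcp [0.4471 0.1776 0.0493] yaw 3.34 F [-0.8 -0.3 -0.9] M [ 0.01  0.06 -0.02] w 0.265 t 32.6
```

Call:
apply_moves:
  commands: "0.001 0.010 0.0003 0 0 -0.1 0.01;0 0.010 0 0 0 0 0.01;0 0 0 0 0 0 0.01;0 0 0 0 0 0 0.01;0 0 0 0 0 0 0.01"

```text
time: 33.1
tcp_pos: [0.4666, 0.1801, 0.0488]
tool_rot: [0.685, 0.728, -0.001, -0.001]
contact_force: [-0.4, 0.2, -1.5]
gripper_width: 0.267
```

```bash
python3 -c "
from h import *
rodstate('a')"
```

```text
along TCP->face mm 139.1 tip: in -9.1 lat(+left) -0.68 up -0.79
shift mm [  0.9 -10.9  -0.4] turn [-0.15  0.    0.08] | tcp [0.4666 0.1801 0.0488] yaw 3.52 F [-0.4  0.2 -1.5] M [-0.    0.05  0.04] w 0.267 t 33.1
```

Call:
apply_moves:
  commands: "0 0.004 -0.0003 0 0 0.08 0.01;0 0 0 0 0 0 0.01;0 0.003 0 0 0 0 0.01;0 0.003 0 0 0 0 0.01;0 0.003 0 0 0 0 0.01;0 0.003 0 0 0 0 0.01;0 0.003 0 0 0 0 0.01;0 0 0 0 0 0 0.01;0 0 0 0 0 0 0.01"

```text
time: 34.0
tcp_pos: [0.4858, 0.1814, 0.0492]
tool_rot: [0.686, 0.728, -0.001, -0.001]
contact_force: [0.1, -0.1, -1.0]
gripper_width: 0.266
```

```bash
python3 -c "
from h import *
rodstate('a')"
```

```text
along TCP->face mm 119.7 tip: in 10.3 lat(+left) -0.74 up -0.26
shift mm [  0.7 -30.3   0.1] turn [-0.11 -0.01  0.  ] | tcp [0.4858 0.1814 0.0492] yaw 3.45 F [ 0.1 -0.1 -1. ] M [-0.03  0.02  0.04] w 0.266 t 34.0
```

Call:
apply_moves:
  commands: "0 0.004 0 0 0 0 0.01;0 0.004 0 0 0 0 0.01;0 0.004 0 0 0 0 0.01;0 0 0 0 0 0 0.01;0 0 0 0 0 0 0.01"

```text
time: 34.5
tcp_pos: [0.498, 0.1822, 0.0492]
tool_rot: [0.686, 0.728, -0.001, -0.001]
contact_force: [-1.0, -0.0, -1.5]
gripper_width: 0.266
```

Call:
apply_moves:
  commands: "0 0.002 0 0 0 0 0.01;0 0.002 0 0 0 0 0.01;0 0 0 0 0 0 0.01;0 0 0 0 0 0 0.01"

```text
time: 34.9
tcp_pos: [0.5016, 0.1823, 0.0491]
tool_rot: [0.685, 0.728, -0.001, -0.001]
contact_force: [-1.5, -0.5, -1.7]
gripper_width: 0.262
```

Call:
apply_moves:
  commands: "0 0.002 0 0 0 0 0.01;0 0.002 0 0 0 0 0.01;0 0 0 0 0 0 0.01;0 0 0 0 0 0 0.01"

```text
time: 35.3
tcp_pos: [0.506, 0.1826, 0.0492]
tool_rot: [0.686, 0.728, -0.0, -0.001]
contact_force: [-1.3, -0.3, -1.6]
gripper_width: 0.266
```

Call:
apply_moves:
  commands: "0 0.002 0 0 0 0 0.01;0 0.002 0 0 0 0 0.01;0 0 0 0 0 0 0.01;0 0 0 0 0 0 0.01"

```text
time: 35.7
tcp_pos: [0.5102, 0.1829, 0.0492]
tool_rot: [0.686, 0.728, -0.0, -0.0]
contact_force: [-0.3, 0.1, -1.6]
gripper_width: 0.268
```

```bash
python3 -c "
from h import *
rodstate('a')"
```

```text
along TCP->face mm 95.4 tip: in 34.6 lat(+left) -0.71 up -0.1
shift mm [  0.7 -54.6   0.1] turn [-0.06 -0.01  0.01] | tcp [0.5102 0.1829 0.0492] yaw 3.45 F [-0.3  0.1 -1.6] M [-0.03  0.14 -0.  ] w 0.268 t 35.7
```

Call:
apply_moves:
  commands: "0 0.002 0 0 0 0 0.01;0 0.002 0 0 0 0 0.01;0 0 0 0 0 0 0.01;0 0 0 0 0 0 0.01"

```text
time: 36.1
tcp_pos: [0.5142, 0.1832, 0.0493]
tool_rot: [0.686, 0.728, -0.0, -0.0]
contact_force: [-0.4, -0.5, -1.5]
gripper_width: 0.269
```

Call:
apply_moves:
  commands: "0 0.002 0 0 0 0 0.01;0 0.002 0 0 0 0 0.01;0 0 0 0 0 0 0.01;0 0 0 0 0 0 0.01"

```text
time: 36.5
tcp_pos: [0.5182, 0.1834, 0.0493]
tool_rot: [0.686, 0.728, -0.0, -0.0]
contact_force: [-1.1, 0.2, -2.0]
gripper_width: 0.272
```

Call:
apply_moves:
  commands: "0 0.002 0 0 0 0 0.01;0 0.002 0 0 0 0 0.01;0 0 0 0 0 0 0.01;0 0 0 0 0 0 0.01"

```text
time: 36.9
tcp_pos: [0.521, 0.1835, 0.0489]
tool_rot: [0.685, 0.728, -0.001, -0.001]
contact_force: [-3.1, -0.8, 0.7]
gripper_width: 0.266
```

```bash
python3 -c "
from h import *
rodstate('a')"
```

```text
along TCP->face mm 84.5 tip: in 45.5 lat(+left) -0.78 up -0.73
shift mm [  0.8 -65.5  -0.1] turn [-0.2   0.01  0.01] | tcp [0.521  0.1835 0.0489] yaw 3.45 F [-3.1 -0.8  0.7] M [-0.03  0.55  0.02] w 0.266 t 36.9
```

Call:
apply_moves:
  commands: "0 0.002 0 0 0 0 0.01;0 0.002 0 0 0 0 0.01;0 0 0 0 0 0 0.01;0 0 0 0 0 0 0.01"

```text
time: 37.3
tcp_pos: [0.5237, 0.1835, 0.0483]
tool_rot: [0.685, 0.728, -0.002, -0.002]
contact_force: [-5.9, -1.4, 0.1]
gripper_width: 0.267
```

Call:
apply_moves:
  commands: "0 0.002 0 0 0 0 0.01;0 0 0 0 0 0 0.01;0 0 0 0 0 0 0.01"

```text
time: 37.6
tcp_pos: [0.5238, 0.1834, 0.048]
tool_rot: [0.685, 0.728, -0.004, -0.003]
contact_force: [-10.3, -0.7, 3.1]
gripper_width: 0.268
```

Call:
apply_moves:
  commands: "0 0.0015 0 0 0 0 0.01;0 0 0 0 0 0 0.01;0 0 0 0 0 0 0.01"

```text
time: 37.9
tcp_pos: [0.5239, 0.1833, 0.0476]
tool_rot: [0.685, 0.728, -0.005, -0.004]
contact_force: [-12.4, 0.8, 3.1]
gripper_width: 0.263
```

```bash
python3 -c "
from h import *
rodstate('a')
snap('wrist','w10.png')
a=cv2.imread('pics/raw_w5.png',0)[200:320,220:290].astype(float);b=cv2.imread('pics/raw_w10.png',0)[200:320,220:290].astype(float)
print(cv2.phaseCorrelate(a,b))"
```

```text
along TCP->face mm 81.7 tip: in 48.3 lat(+left) -1.07 up -3.36
shift mm [  1.1 -68.4  -0.7] turn [-0.77  0.08  0.01] | tcp [0.5239 0.1833 0.0476] yaw 3.45 F [-12.4   0.8   3.1] M [-0.05  1.38  0.07] w 0.263 t 37.9
((-0.0037096480411733523, -0.33549600809591595), 0.7233469385762317)
```

a: about 53.0 mm. That is near the 52.5 rounding edge, so I'll touch a's face too.

Call:
apply_moves:
  commands: "0 -0.006 0 0 0 0 0.01;0 -0.015 0 0 0 0 0.01;0 -0.020 0 0 0 0 0.01;0 -0.020 0 0 0 0 0.01;0 0 0 0 0 0 0.01;0.017 0 0 0 0 0 0.01;0 0 0 0 0 0 0.01;0 0.006 0 0 0 0 0.01;0 0 0 0 0 0 0.01;0 0 0 0 0 0 0.01"

```text
time: 38.95
tcp_pos: [0.4744, 0.1974, 0.0494]
tool_rot: [0.686, 0.728, -0.0, -0.0]
contact_force: [0.9, -0.6, -1.2]
gripper_width: 0.265
```

Call:
apply_moves:
  commands: "0 0.0015 0 0 0 0 0.01;0 0 0 0 0 0 0.01;0 0 0 0 0 0 0.01"

```text
time: 39.25
tcp_pos: [0.4748, 0.1976, 0.0492]
tool_rot: [0.686, 0.728, -0.001, -0.001]
contact_force: [0.7, 0.7, -0.9]
gripper_width: 0.269
```

```bash
python3 -c "
from h import *
rodstate('a')"
```

```text
along TCP->face mm 129.8 tip: in 0.2 lat(+left) 16.1 up -0.24
shift mm [-16.1 -20.2   0. ] turn [-0.11 -0.   -0.01] | tcp [0.4748 0.1976 0.0492] yaw 3.44 F [ 0.7  0.7 -0.9] M [-0.03 -0.04  0.02] w 0.269 t 39.2
```

Call:
apply_moves:
  commands: "0 0.001 0 0 0 0 0.01;0 0 0 0 0 0 0.01;0 0 0 0 0 0 0.01"

```text
time: 39.55
tcp_pos: [0.4758, 0.1979, 0.0493]
tool_rot: [0.685, 0.728, -0.001, -0.001]
contact_force: [0.4, -0.4, -0.8]
gripper_width: 0.264
```

Call:
apply_moves:
  commands: "0 0.001 0 0 0 0 0.01;0 0 0 0 0 0 0.01;0 0 0 0 0 0 0.01"

```text
time: 39.85
tcp_pos: [0.4765, 0.1979, 0.0492]
tool_rot: [0.686, 0.728, -0.001, -0.001]
contact_force: [-0.5, 0.5, -1.4]
gripper_width: 0.263
```

Call:
apply_moves:
  commands: "0 0.001 0 0 0 0 0.01;0 0 0 0 0 0 0.01;0 0 0 0 0 0 0.01"

```text
time: 40.15
tcp_pos: [0.4766, 0.1978, 0.0489]
tool_rot: [0.685, 0.728, -0.002, -0.001]
contact_force: [-4.3, -0.3, 1.0]
gripper_width: 0.267
```

```bash
python3 -c "
from h import *
rodstate('a')"
```

```text
along TCP->face mm 128.0 tip: in 2.0 lat(+left) 16.14 up -0.91
shift mm [-16.1 -22.   -0.2] turn [-0.25  0.02  0.01] | tcp [0.4766 0.1978 0.0489] yaw 3.45 F [-4.3 -0.3  1. ] M [0.04 0.58 0.04] w 0.267 t 40.1
```

a's face touch is at 128.0, so exposed is 53.7 mm and a reads 5.5. Now laying the rod back on the mat.

Call:
apply_moves:
  commands: "0 -0.015 0 0 0 0 0.01;0 -0.017 0 0 0 0 0.01;0 0 -0.03 0 0 0 0.01;0.041 0 -0.02 0 0 0 0.01;0.040 -0.007 0 0 0 0 0.01;0.040 0 0 0 0 0 0.01;0.020 0 0 0 0 -4 0.01;0 0 0 0 0 0 0.01;0 0 0 0 0 0 0.01;0 0 0 0 0 0 0.01"

```text
time: 41.15
tcp_pos: [0.4307, 0.3354, 0.0991]
tool_rot: [0.66, 0.751, -0.001, -0.0]
contact_force: [0.2, -0.5, -1.9]
gripper_width: 0.268
```

```bash
python3 -c "
from h import *
delta([.4312,.3369,.0155],7.46)"
```

```text
shift mm [ 1.4  0.9 83.6] turn [-0.1   0.02 -0.08] | tcp [0.4307 0.3354 0.0991] yaw 7.38 F [ 0.2 -0.5 -1.9] M [0.01 0.04 0.02] w 0.268 t 41.1
```

Call:
apply_moves:
  commands: "0.001 0.001 0.03 0 0 0 0.01;0 0 0.03 0 0 0 0.01;0 0 0.015 0 0 0 0.01;0 0 0.004 0 0 0 0.01;0 0 0 0 0 0 0.01;0 0 0 0 0 0 0.01;0 0 0 0 0 0 0.01"

```text
time: 41.85
tcp_pos: [0.4325, 0.3382, 0.0218]
tool_rot: [0.66, 0.751, 0.001, -0.0]
contact_force: [0.2, -0.1, -1.2]
gripper_width: 0.266
```

```bash
python3 -c "
from h import *
delta([.4312,.3369,.0145],7.46)"
```

```text
shift mm [-1.2 -1.4  7.3] turn [ 0.06 -0.09 -0.02] | tcp [0.4325 0.3382 0.0218] yaw 7.44 F [ 0.2 -0.1 -1.2] M [0.01 0.01 0.05] w 0.266 t 41.9
```

Call:
apply_moves:
  commands: "0 0 0.004 0 0 0 0.01;0 0 0.002 0 0 0 0.01;0 0 0.001 0 0 0 0.01;0 0 0 0 0 0 0.01;0 0 0 0 0 0 0.01;0 0 0 0 0 0 0.01"

```text
time: 42.45
tcp_pos: [0.4315, 0.3378, 0.0144]
tool_rot: [0.66, 0.752, -0.0, -0.001]
contact_force: [-0.9, -1.2, 5.5]
gripper_width: 0.265
```

```bash
python3 -c "
from h import *
delta([.4312,.3369,.0145],7.46)"
```

```text
shift mm [-0.8 -0.4 -0.1] turn [-0.09 -0.02  0.  ] | tcp [0.4315 0.3378 0.0144] yaw 7.46 F [-0.9 -1.2  5.5] M [-0.14  0.39  0.03] w 0.265 t 42.5
```

Call:
apply_moves:
  commands: "0 0 0 0 0 0 0.06;0 0 0 0 0 0 0.06;0 0 0 0 0 0 0.06;0 0 0 0 0 0 0.06;0 0 -0.03 0 0 0 0.06;0 0 -0.05 0 0 0 0.06;0 0 -0.05 0 0 0 0.06;0 0 -0.05 0 0 0 0.06;0 0 -0.05 0 0 0 0.06;0 0 0 0 0 0 0.06"

```text
time: 43.45
tcp_pos: [0.4363, 0.3407, 0.2525]
tool_rot: [0.66, 0.752, 0.008, 0.002]
contact_force: [1.0, 1.1, -0.4]
gripper_width: 0.7
```

Call:
apply_moves:
  commands: "-0.044 0.017 0 0 0 0 0.06;-0.044 0.017 0 0 0 0 0.06;-0.044 0.017 0 0 0 0 0.06;-0.044 0.017 0 0 0 0 0.06;-0.044 0.017 0 0 0 0 0.06;-0.044 0.017 0 0 0 0 0.06;-0.044 0.017 0 0 0 0 0.06;-0.019 0.008 0 0 0 7.5 0.06;0 0 0 0 0 0 0.06;0 0 0 0 0 0 0.06"

```text
time: 44.45
tcp_pos: [0.5994, 0.0296, 0.242]
tool_rot: [0.707, 0.707, -0.001, -0.002]
contact_force: [0.3, 0.2, 1.2]
gripper_width: 0.703
```

```bash
python3 - <<'E'
from h import *
delta([.6,.03,.25],0)
c=cam("wrist");np.save("c_w11.npy",np.array([c],dtype=object),allow_pickle=True)
snap("wrist","w11.png",None,1.56)
E
```

```text
shift mm [ 0.4  0.6 -8. ] turn [-0.21 -0.04 -0.03] | tcp [0.5994 0.0296 0.242 ] yaw -0.03 F [0.3 0.2 1.2] M [0.01 0.   0.03] w 0.703 t 44.5
```

View pics/w11.png

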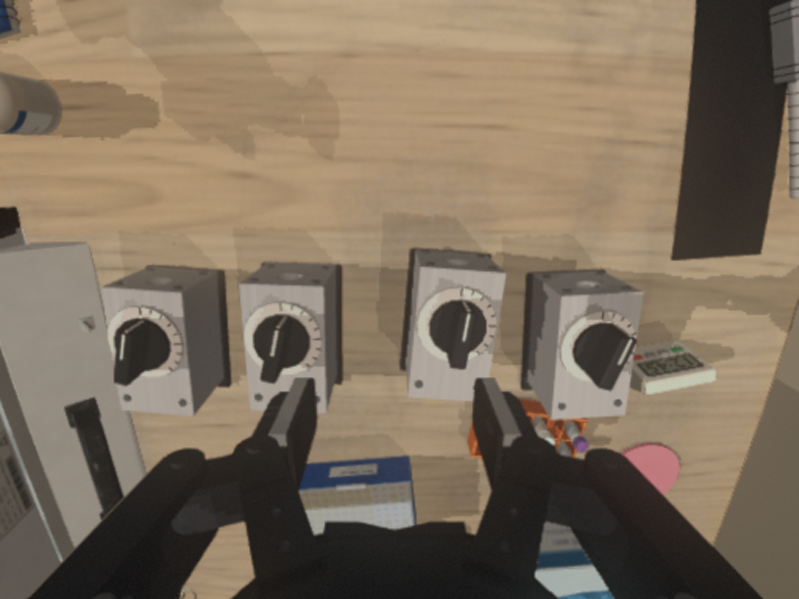

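Top view (x1.56): dials at (145,345), (282,337), (459,325) and (600,348). Enlarging to read pointer lines and bar ends.

```bash
python3 - <<'E'
import cv2,numpy as np
im=cv2.imread("pics/raw_w11.png")
f=lambda x,y:cv2.resize(im[y:y+50,x:x+60],None,fx=6,fy=6,interpolation=cv2.INTER_CUBIC)
cv2.imwrite("pics/w11c.png",np.vstack([np.hstack([f(65,192),f(152,190)]),np.hstack([f(264,182),f(355,195)])]))
E
```

```text
(no output)
```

View pics/w11c.png

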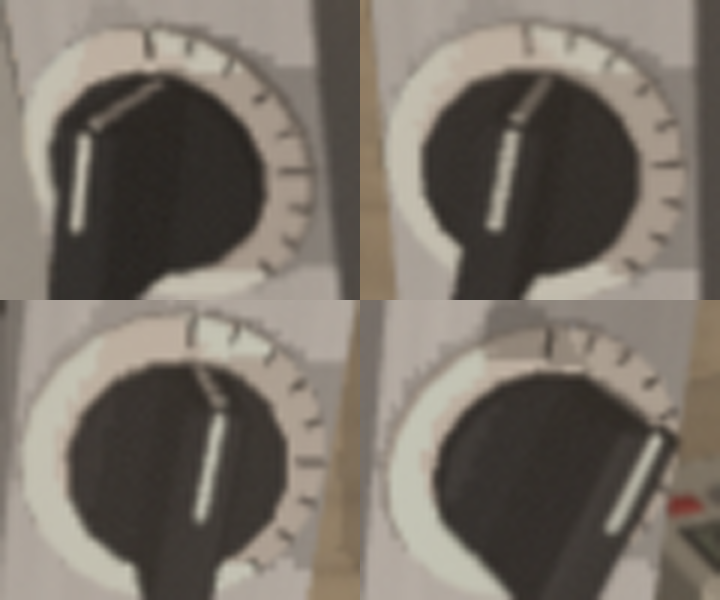

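```bash
python3 - <<'E'
from h import *
c=tuple(np.load("c_w11.npy",allow_pickle=True)[0]); B=np.load("blocks.npy")
L={'d':((88,137),(77,230),(65,192),(0,0)),'c':((513,135),(494,230),(152,190),(360,0)),'b':((220,415),(199,522),(264,182),(0,300)),'a':((660,435),(612,532),(355,195),(360,300))}
for i,n in enumerate("abcd"):
    o,q,r,s=L[n]; px=np.array([[(p[0]-s[0]+.5)/6-.5+r[0],(p[1]-s[1]+.5)/6-.5+r[1]] for p in(o,q)])
    P=atz(px,.110,"wrist",c); b=B[i]; u=np.array([np.cos(b[2]),np.sin(b[2])])
    ax=b[:2]+.043*u; v=P[0]-P[1]; ang=np.degrees(np.arctan2(v[1],v[0]))
    th=(np.degrees(b[2])+180-ang+180)%360-180
    e=P[0][:2]-ax
    print(n,"axis",ax.round(4),"line len",np.hypot(*v[:2]).round(4),"theta",round(th,1),"baryaw",round(ang-180 if ang>0 else ang+180,1),"outer r",np.hypot(*e).round(4),"ang",np.degrees(np.arctan2(e[1],e[0])).round(1), "implied axis",(P[0][:2]-.021*v[:2]/np.hypot(*v[:2])).round(4))
E
```

```text
a axis [0.6482 0.1919] line len 0.0204 theta 19.0 baryaw -15.6 outer r 0.0196 ang 161.7 implied axis [0.6499 0.1924]
b axis [0.6314 0.0813] line len 0.0206 theta 6.1 baryaw -7.2 outer r 0.0209 ang 179.7 implied axis [0.6313 0.0788]
c axis [ 0.6416 -0.0549] line len 0.0195 theta 13.5 baryaw -15.8 outer r 0.0189 ang 164.3 implied axis [ 0.6436 -0.0555]
d axis [ 0.6451 -0.1659] line len 0.02 theta 14.2 baryaw -18.8 outer r 0.0195 ang 161.0 implied axis [ 0.6465 -0.1663]
```

Call:
apply_moves:
  commands: "0.04 0.012 0.02 0 0 0 0.04;0.04 0.012 0.02 0 0 0 0.04;0.04 0.013 0.02 0 0 0 0.04;0.0416 0.0124 0.02 0 0 0 0.04;0 0 0 0 0 7.8 0.04;0 0 0 0 0 7.8 0.04;0 0 0 0 0 0 0.04;0 0 0 0 0 0 0.04;0 0 0 0 0 0 0.04"

```text
time: 45.4
tcp_pos: [0.649, 0.1917, 0.1633]
tool_rot: [0.796, 0.605, -0.001, -0.001]
contact_force: [0.4, -0.1, 0.2]
gripper_width: 0.47
```

```bash
python3 -c "
from h import *
delta([.649,.1912,.0995],-15.6)"
```

```text
shift mm [-0.5  0.2 63.8] turn [-0.08  0.01  0.11] | tcp [0.649  0.1917 0.1633] yaw -15.49 F [ 0.4 -0.1  0.2] M [-0.07  0.04 -0.02] w 0.47 t 45.4
```

Call:
apply_moves:
  commands: "-0.0005 0 0.03 0 0 0 0.04;0 0 0.02 0 0 0 0.04;0 0 0.008 0 0 0 0.04;0 0 0.003 0 0 0 0.04;0 0 0 0 0 0 0.04;0 0 0 0 0 0 0.04;0 0 0 0 0 0 0.04"

```text
time: 46.1
tcp_pos: [0.6502, 0.191, 0.1035]
tool_rot: [0.797, 0.604, 0.001, -0.0]
contact_force: [0.0, 0.5, -0.0]
gripper_width: 0.467
```

```bash
python3 -c "
from h import *
delta([.649,.1912,.0995],-15.6)"
```

```text
shift mm [-0.1 -1.2  4. ] turn [ 0.03 -0.05 -0.05] | tcp [0.6502 0.191  0.1035] yaw -15.65 F [ 0.   0.5 -0. ] M [ 0.03  0.01 -0.01] w 0.467 t 46.1
```

Call:
apply_moves:
  commands: "0 -0.001 0.0025 0 0 0 0.04;0 0 0 0 0 0 0.04;0 0 0 0 0 0 0.0;0 0 0 0 0 0 0.0;0 0 0 0 0 0 0.0;0 0 0 0 0 0 0.0;0 0 0 0 0 0 0.0;0 0 0 0 0 0 0.0"

```text
time: 46.9
tcp_pos: [0.6481, 0.1911, 0.0997]
tool_rot: [0.797, 0.604, -0.001, -0.001]
contact_force: [-1.4, 0.4, 1.3]
gripper_width: 0.126
```

```bash
python3 -c "
from h import *
delta([.649,.1912,.1],-91.1)"
```

```text
shift mm [ 0.3  0.8 -0.3] turn [-7.000e-02  8.000e-02  7.545e+01] | tcp [0.6481 0.1911 0.0997] yaw -15.65 F [-1.4  0.4  1.3] M [ 0.05  0.17 -0.02] w 0.126 t 46.9
```

Call:
apply_moves:
  commands: "0 0 0 0 0 8.3 0;0 0 0 0 0 8.3 0;0 0 0 0 0 8.3 0;0 0 0 0 0 8.3 0;0 0 0 0 0 8.3 0;0 0 0 0 0 8.3 0;0 0 0 0 0 8.3 0;0 0 0 0 0 8.3 0;0 0 0 0 0 8.3 0;0 0 0 0 0 0 0"

```text
time: 47.9
tcp_pos: [0.6497, 0.1923, 0.0997]
tool_rot: [1.0, -0.003, 0.001, -0.001]
contact_force: [3.8, 3.3, -1.5]
gripper_width: 0.126
```

Call:
apply_moves:
  commands: "0 0 0 0 0 0.8 0;0 0 0 0 0 0 0;0 0 0 0 0 0 0"

```text
time: 48.2
tcp_pos: [0.6497, 0.1923, 0.0997]
tool_rot: [1.0, -0.009, 0.001, -0.001]
contact_force: [3.9, 3.4, -2.0]
gripper_width: 0.125
```

```bash
python3 -c "
from h import *
delta([.649,.1912,.1],-91.1)"
```

```text
shift mm [-0.7  1.1 -0.3] turn [-0.14 -0.13  0.12] | tcp [0.6497 0.1923 0.0997] yaw -90.98 F [ 3.9  3.4 -2. ] M [ 0.68 -0.58 -0.07] w 0.125 t 48.2
```

Call:
apply_moves:
  commands: "0 0 0 0 0 0 0.04;0 0 0 0 0 0 0.04;0 0 0 0 0 0 0.04;0 0 -0.02 0 0 0 0.04;0 0 -0.04 0 0 0 0.04;-0.018 0.038 0 0 0 0 0.04;0 0.038 0 0 0 0 0.04;0 0.037 0 0 0 0 0.04;0 0 0 0 0 0 0.04"

```text
time: 49.1
tcp_pos: [0.6274, 0.0739, 0.1596]
tool_rot: [1.0, -0.012, -0.001, 0.001]
contact_force: [0.5, 1.3, -0.2]
gripper_width: 0.469
```

Call:
apply_moves:
  commands: "0 0 0 0 0 -8.38 0.04;0 0 0 0 0 -8.38 0.04;0 0 0 0 0 -8.38 0.04;0 0 0 0 0 -8.38 0.04;0 0 0 0 0 -8.38 0.04;0 0 0 0 0 -8.38 0.04;0 0 0 0 0 -8.38 0.04;0 0 0 0 0 -8.38 0.04;0 0 0 0 0 -8.38 0.04;0 0 0 0 0 -8.38 0.04"

```text
time: 50.1
tcp_pos: [0.6277, 0.079, 0.1594]
tool_rot: [0.749, 0.663, -0.001, -0.001]
contact_force: [0.3, -0.2, -0.6]
gripper_width: 0.474
```

Call:
apply_moves:
  commands: "0 0 0 0 0 0 0.04;0 0 0 0 0 0 0.04;0 0 0 0 0 0 0.04"

```text
time: 50.4
tcp_pos: [0.6279, 0.0787, 0.1594]
tool_rot: [0.752, 0.66, -0.001, -0.001]
contact_force: [-0.7, 0.2, 0.5]
gripper_width: 0.468
```

```bash
python3 -c "
from h import *
delta([.6315,.0795,.1],-7.2)"
```

```text
shift mm [ 1.3  3.6 59.4] turn [-0.11  0.01 -0.25] | tcp [0.6279 0.0787 0.1594] yaw -7.45 F [-0.7  0.2  0.5] M [-0.03  0.01  0.03] w 0.468 t 50.4
```

Call:
apply_moves:
  commands: "0.001 0.003 0.03 0 0 -0.2 0.04;0 0 0.02 0 0 0 0.04;0 0 0.007 0 0 0 0.04;0 0 0.002 0 0 0 0.04;0 0 0 0 0 0 0.04;0 0 0 0 0 0 0.04;0 0 0 0 0 0 0.04;0 0 0 0 0 0 0.04"

```text
time: 51.2
tcp_pos: [0.6316, 0.0791, 0.1015]
tool_rot: [0.75, 0.662, 0.0, -0.0]
contact_force: [0.8, -0.2, 0.1]
gripper_width: 0.467
```

```bash
python3 -c "
from h import *
delta([.6315,.0795,.1],-7.2)"
```

```text
shift mm [ 0.4 -0.2  1.5] turn [-0.   -0.01  0.05] | tcp [0.6316 0.0791 0.1015] yaw -7.15 F [ 0.8 -0.2  0.1] M [-0.05 -0.03 -0.  ] w 0.467 t 51.2
```

Call:
apply_moves:
  commands: "0 0 0.001 0 0 0 0;0 0 0 0 0 0 0;0 0 0 0 0 0 0;0 0 0 0 0 0 0;0 0 0 0 0 0 0;0 0 0 0 0 0 0;0 0 0 0 0 0 0"

```text
time: 51.9
tcp_pos: [0.6309, 0.0774, 0.0999]
tool_rot: [0.75, 0.662, -0.002, 0.0]
contact_force: [-1.9, -4.9, 3.5]
gripper_width: 0.125
```

Call:
apply_moves:
  commands: "0 0 0 0 0 8.1 0;0 0 0 0 0 8.1 0;0 0 0 0 0 8.1 0;0 0 0 0 0 8.1 0;0 0 0 0 0 8.1 0;0 0 0 0 0 8.1 0;0 0 0 0 0 8.1 0;0 0 0 0 0 8.1 0;0 0 0 0 0 8.1 0;0 0 0 0 0 8.1 0"

```text
time: 52.9
tcp_pos: [0.6312, 0.0776, 0.0999]
tool_rot: [1.0, 0.014, -0.001, 0.001]
contact_force: [-1.1, -4.6, 2.4]
gripper_width: 0.127
```

Call:
apply_moves:
  commands: "0 0 0 0 0 8.2 0;0 0 0 0 0 8.2 0;0 0 0 0 0 8.2 0;0 0 0 0 0 0 0;0 0 0 0 0 0 0;0 0 0 0 0 0 0"

```text
time: 53.5
tcp_pos: [0.6313, 0.0776, 0.0999]
tool_rot: [0.981, -0.196, -0.0, 0.001]
contact_force: [-0.2, -5.1, 2.2]
gripper_width: 0.122
```

```bash
python3 -c "
from h import *
delta([.6315,.0795,.1],-112.8)"
```

```text
shift mm [-0.6 -1.9 -0.1] turn [0.15 0.01 0.23] | tcp [0.6313 0.0776 0.0999] yaw -112.57 F [-0.2 -5.1  2.2] M [-0.89 -0.01 -0.01] w 0.122 t 53.5
```

Call:
apply_moves:
  commands: "0 0 0 0 0 0 0.04;0 0 0 0 0 0 0.04;0 0 0 0 0 0 0.04;0 0 -0.02 0 0 0 0.04;0 0 -0.04 0 0 0 0.04;0.020 0.039 0 0 0 0 0.04;0.020 0.039 0 0 0 0 0.04;0.021 0.040 0 0 0 0 0.04;0 0 0 0 0 -8.07 0.04;0 0 0 0 0 -8.07 0.04"

```text
time: 54.5
tcp_pos: [0.6418, -0.0548, 0.1594]
tool_rot: [0.998, -0.056, -0.001, -0.0]
contact_force: [0.1, -0.7, 0.8]
gripper_width: 0.468
```

Call:
apply_moves:
  commands: "0 0 0 0 0 -8.07 0.04;0 0 0 0 0 -8.07 0.04;0 0 0 0 0 -8.07 0.04;0 0 0 0 0 -8.07 0.04;0 0 0 0 0 -8.07 0.04;0 0 0 0 0 -8.07 0.04;0 0 0 0 0 -8.07 0.04;0 0 0 0 0 -8.07 0.04;0 0 0 0 0 -8.07 0.04;0 0 0 0 0 -8.07 0.04"

```text
time: 55.5
tcp_pos: [0.6417, -0.0528, 0.1593]
tool_rot: [0.796, 0.605, -0.001, -0.001]
contact_force: [0.5, 0.5, -0.6]
gripper_width: 0.47
```

Call:
apply_moves:
  commands: "0 0 0 0 0 0 0.04;0 0 0 0 0 0 0.04;0 0 0 0 0 0 0.04"

```text
time: 55.8
tcp_pos: [0.6417, -0.0532, 0.1594]
tool_rot: [0.799, 0.602, -0.001, -0.001]
contact_force: [-0.3, -0.2, -0.3]
gripper_width: 0.467
```

```bash
python3 -c "
from h import *
delta([.6425,-.0560,.1],-15.8)"
```

```text
shift mm [-2.5  1.7 59.4] turn [-0.1   0.02 -0.2 ] | tcp [ 0.6417 -0.0532  0.1594] yaw -16.0 F [-0.3 -0.2 -0.3] M [ 0.02 -0.02  0.07] w 0.467 t 55.8
```

Call:
apply_moves:
  commands: "-0.0025 0.001 0.03 0 0 -0.2 0.04;0 0 0.02 0 0 0 0.04;0 0 0.007 0 0 0 0.04;0 0 0.002 0 0 0 0.04;0 0 0 0 0 0 0.04;0 0 0 0 0 0 0.04;0 0 0 0 0 0 0.04;0 0 0 0 0 0 0.04"

```text
time: 56.6
tcp_pos: [0.6425, -0.0561, 0.1015]
tool_rot: [0.797, 0.604, -0.0, 0.0]
contact_force: [0.3, 0.2, -1.4]
gripper_width: 0.465
```

```bash
python3 -c "
from h import *
delta([.6425,-.0560,.1],-15.8)"
```

```text
shift mm [ 0.1 -0.1  1.5] turn [0.   0.01 0.09] | tcp [ 0.6425 -0.0561  0.1015] yaw -15.71 F [ 0.3  0.2 -1.4] M [-0.02 -0.01  0.03] w 0.465 t 56.6
```

Call:
apply_moves:
  commands: "0 0 0.001 0 0 0 0;0 0 0 0 0 0 0;0 0 0 0 0 0 0;0 0 0 0 0 0 0;0 0 0 0 0 0 0;0 0 0 0 0 0 0;0 0 0 0 0 0 0"

```text
time: 57.3
tcp_pos: [0.6417, -0.0568, 0.0998]
tool_rot: [0.797, 0.604, -0.001, -0.0]
contact_force: [-2.3, -4.4, 4.4]
gripper_width: 0.126
```

Call:
apply_moves:
  commands: "0 0 0 0 0 7.65 0;0 0 0 0 0 7.65 0;0 0 0 0 0 7.65 0;0 0 0 0 0 7.65 0;0 0 0 0 0 7.65 0;0 0 0 0 0 0 0;0 0 0 0 0 0 0;0 0 0 0 0 0 0"

```text
time: 58.1
tcp_pos: [0.6421, -0.0562, 0.0998]
tool_rot: [0.951, 0.31, -0.001, -0.0]
contact_force: [-3.3, -3.4, 4.7]
gripper_width: 0.121
```

```bash
python3 -c "
from h import *
delta([.6425,-.0560,.1],-53.8)"
```

```text
shift mm [ 0.4  0.1 -0.2] turn [-0.03  0.07 -0.05] | tcp [ 0.6421 -0.0562  0.0998] yaw -53.85 F [-3.3 -3.4  4.7] M [-0.5   0.3   0.06] w 0.121 t 58.1
```

Call:
apply_moves:
  commands: "0 0 0 0 0 0 0.04;0 0 0 0 0 0 0.04;0 0 0 0 0 0 0.04;0 0 -0.02 0 0 0 0.04;0 0 -0.04 0 0 0 0.04;-0.021 0.03 0 0 0 0 0.04;-0.021 0.03 0 0 0 0 0.04;-0.020 0.031 0 0 0 0 0.04;0 0 0 0 0 -7 0.04;0 0 0 0 0 -7 0.04"

```text
time: 59.1
tcp_pos: [0.6454, -0.1672, 0.1591]
tool_rot: [0.906, 0.424, -0.001, -0.001]
contact_force: [0.0, -0.2, 0.2]
gripper_width: 0.466
```

Call:
apply_moves:
  commands: "0 0 0 0 0 -7 0.04;0 0 0 0 0 -7 0.04;0 0 0 0 0 -7 0.04;0 0 0 0 0 0 0.04;0 0 0 0 0 0 0.04;0 0 0 0 0 0 0.04"

```text
time: 59.7
tcp_pos: [0.6454, -0.1658, 0.1593]
tool_rot: [0.814, 0.58, -0.001, -0.001]
contact_force: [-0.2, -0.4, 0.6]
gripper_width: 0.47
```

```bash
python3 -c "
from h import *
delta([.6457,-.1667,.1],-18.8)"
```

```text
shift mm [-0.7  0.7 59.3] turn [-0.11  0.02 -0.24] | tcp [ 0.6454 -0.1658  0.1593] yaw -19.04 F [-0.2 -0.4  0.6] M [ 0.01 -0.08 -0.06] w 0.47 t 59.7
```

Call:
apply_moves:
  commands: "-0.001 0 0.03 0 0 -0.2 0.04;0 0 0.02 0 0 0 0.04;0 0 0.007 0 0 0 0.04;0 0 0.002 0 0 0 0.04;0 0 0 0 0 0 0.04;0 0 0 0 0 0 0.04;0 0 0 0 0 0 0.04;0 0 0 0 0 0 0.04"

```text
time: 60.5
tcp_pos: [0.6456, -0.1672, 0.1015]
tool_rot: [0.813, 0.582, -0.0, 0.0]
contact_force: [0.5, -0.2, -0.1]
gripper_width: 0.47
```

```bash
python3 -c "
from h import *
delta([.6457,-.1667,.1],-18.8)"
```

```text
shift mm [ 0.5 -0.1  1.5] turn [0.01 0.03 0.03] | tcp [ 0.6456 -0.1672  0.1015] yaw -18.77 F [ 0.5 -0.2 -0.1] M [-0.05 -0.01 -0.04] w 0.47 t 60.5
```

Turning d by 80.4° to yaw −99.1.

Call:
apply_moves:
  commands: "0 0 0.001 0 0 0 0;0 0 0 0 0 0 0;0 0 0 0 0 0 0;0 0 0 0 0 0 0;0 0 0 0 0 0 0;0 0 0 0 0 0 0;0 0 0 0 0 0 0"

```text
time: 61.2
tcp_pos: [0.6447, -0.1678, 0.0998]
tool_rot: [0.813, 0.582, -0.001, -0.0]
contact_force: [-3.4, -4.4, 4.0]
gripper_width: 0.13
```

Call:
apply_moves:
  commands: "0 0 0 0 0 8.05 0;0 0 0 0 0 8.05 0;0 0 0 0 0 8.05 0;0 0 0 0 0 8.05 0;0 0 0 0 0 8.05 0;0 0 0 0 0 8.05 0;0 0 0 0 0 8.05 0;0 0 0 0 0 8.05 0;0 0 0 0 0 8.05 0;0 0 0 0 0 8.05 0"

```text
time: 62.2
tcp_pos: [0.6462, -0.167, 0.0998]
tool_rot: [0.996, -0.084, 0.001, 0.0]
contact_force: [0.2, -1.6, 0.9]
gripper_width: 0.125
```

Call:
apply_moves:
  commands: "0 0 0 0 0 0 0;0 0 0 0 0 0 0;0 0 0 0 0 0 0"

```text
time: 62.5
tcp_pos: [0.6461, -0.167, 0.0998]
tool_rot: [0.997, -0.08, 0.0, 0.0]
contact_force: [2.0, -2.2, 0.9]
gripper_width: 0.124
```

```bash
python3 -c "
from h import *
delta([.6457,-.1667,.1],-99.1)"
```

```text
shift mm [-0.5 -0.2 -0.2] turn [-0.   -0.06 -0.05] | tcp [ 0.6461 -0.167   0.0998] yaw -99.15 F [ 2.  -2.2  0.9] M [-0.24 -0.39  0.07] w 0.124 t 62.5
```

Call:
apply_moves:
  commands: "0 0 0 0 0 0 0.04;0 0 0 0 0 0 0.04;0 0 0 0 0 0 0.04;0 0 -0.02 0 0 0 0.04;0 0 -0.04 0 0 0 0.06;-0.020 -0.045 -0.03 0 0 0 0.06;-0.020 -0.045 -0.03 0 0 0 0.06;-0.020 -0.045 -0.03 0 0 0 0.06;-0.020 -0.045 0 0 0 0 0.06;-0.003 -0.046 0 0 0 0 0.06"

```text
time: 63.5
tcp_pos: [0.603, 0.0521, 0.239]
tool_rot: [0.997, -0.081, -0.001, -0.0]
contact_force: [1.3, 0.3, -0.6]
gripper_width: 0.705
```

Call:
apply_moves:
  commands: "0 0 0 0 0 -8.26 0.06;0 0 0 0 0 -8.26 0.06;0 0 0 0 0 -8.26 0.06;0 0 0 0 0 -8.26 0.06;0 0 0 0 0 -8.26 0.06;0 0 0 0 0 -8.26 0.06;0 0 0 0 0 -8.26 0.06;0 0 0 0 0 -8.26 0.06;0 0 0 0 0 -8.26 0.06;0 0 0 0 0 -8.26 0.06"

```text
time: 64.5
tcp_pos: [0.604, 0.0506, 0.2372]
tool_rot: [0.8, 0.6, -0.001, -0.001]
contact_force: [-0.8, 0.1, 0.9]
gripper_width: 0.702
```

Call:
apply_moves:
  commands: "0 0 0 0 0 -8.26 0.06;0 0 0 0 0 -8.26 0.06;0 0 0 0 0 0 0.06;0 0 0 0 0 0 0.06;0 0 0 0 0 0 0.06"

```text
time: 65.0
tcp_pos: [0.6045, 0.0504, 0.2374]
tool_rot: [0.709, 0.706, -0.001, -0.001]
contact_force: [-0.8, -0.3, -0.8]
gripper_width: 0.707
```

```bash
python3 - <<'E'
from h import *
delta([.6,.07,.25],0)
c=cam("wrist");np.save("c_w12.npy",np.array([c],dtype=object),allow_pickle=True)
snap("wrist","w12.png",None,1.56)
B=np.load("blocks.npy"); D=np.array([[*(b[:2]+.043*np.array([np.cos(b[2]),np.sin(b[2])])),.1] for b in B]);p=proj(D,"wrist",c);print(p)
im=cv2.imread("pics/raw_w12.png")
f=lambda q:cv2.resize(im[int(q[1])-28:int(q[1])+22,int(q[0])-30:int(q[0])+30],None,fx=6,fy=6,interpolation=cv2.INTER_CUBIC)
for q in p: print(int(q[0])-30,int(q[1])-28)
cv2.imwrite("pics/w12c.png",np.vstack([np.hstack([f(p[0]),f(p[1])]),np.hstack([f(p[2]),f(p[3])])]))
E
```

```text
shift mm [ 19.5  -4.6 -12.5] turn [-0.12 -0.01 -0.25] | tcp [0.6045 0.0504 0.2374] yaw -0.25 F [-0.8 -0.3 -0.8] M [-0.01  0.02 -0.  ] w 0.707 t 65.0
[[377.01431474 225.77200461]
 [279.56034751 212.49541216]
 [156.62790074 221.27924928]
 [ 62.49984756 223.72496363]]
347 197
249 184
126 193
32 195
```

View pics/w12.png

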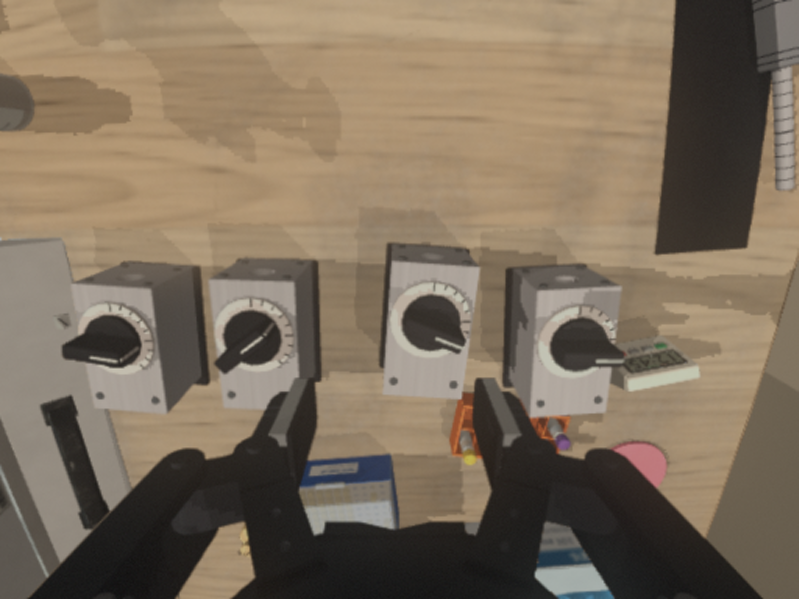

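View pics/w12c.png

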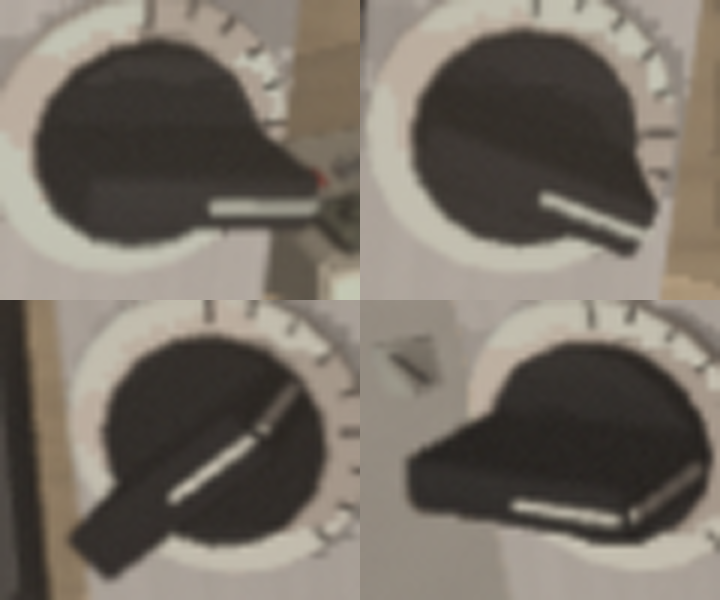

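The dials are turned. The rod was knocked sideways to about (782,130) and now hangs over the mat's +y edge, so it must be laid again. Checking dial angles and the rod's pose.

```bash
python3 - <<'E'
from h import *
c=tuple(np.load("c_w12.npy",allow_pickle=True)[0]); B=np.load("blocks.npy")
L={'a':((318,208),(212,209),(347,197),(0,0)),'b':((642,238),(543,198),(249,184),(360,0)),'c':((262,435),(172,500),(126,193),(0,300)),'d':((617,520),(514,506),(32,195),(360,300))}
for i,n in enumerate("abcd"):
    o,q,r,s=L[n]; px=np.array([[(p[0]-s[0]+.5)/6-.5+r[0],(p[1]-s[1]+.5)/6-.5+r[1]] for p in(o,q)])
    P=atz(px,.110,"wrist",c); v=P[0]-P[1]; ang=np.degrees(np.arctan2(v[1],v[0]))
    th=(np.degrees(B[i][2])+180-ang+180)%360-180; print(n,"theta",round(th,1),"cm",round(np.radians(th)/.3,2),"len",np.hypot(*v[:2]).round(4))
P=atz(np.array([[777,70],[786,188]])/1.56,[.015],"wrist",c);print(P,np.degrees(np.arctan2(*(P[1]-P[0])[[1,0]])))
delta([.42,.36,.25],4)
E
```

```text
a theta 93.6 cm 5.45 len 0.02
b theta 112.6 cm 6.55 len 0.0195
c theta 52.3 cm 3.04 len 0.0218
d theta 93.2 cm 5.42 len 0.0199
[[0.44105215 0.36206423 0.015     ]
 [0.5340078  0.39404167 0.015     ]] 18.983601283909806
shift mm [ 308.8 -185.7  -12.1] turn [-0.12 -0.01 -4.22] | tcp [0.6045 0.0504 0.2375] yaw -0.22 F [0.  0.2 0.6] M [ 0.04 -0.01  0.05] w 0.698 t 65.0
```

Call:
apply_moves:
  commands: "0.04 -0.026 0 0 0 0 0.08;0.04 -0.026 0 0 0 0 0.08;0.04 -0.026 0 0 0 0 0.08;0.04 -0.026 0 0 0 0 0.08;0.04 -0.026 0.01 0 0 0 0.08;0.04 -0.026 0.01 0 0 0 0.08;0.04 -0.026 0.01 0 0 0 0.08;0.02 -0.014 0.01 0 0 -7.5 0.08;0 0 0 0 0 -7.5 0.08;0 0 0 0 0 0 0.08"

```text
time: 66.05
tcp_pos: [0.4083, 0.3515, 0.1975]
tool_rot: [0.609, 0.793, -0.001, -0.001]
contact_force: [-0.0, 0.1, 0.1]
gripper_width: 0.934
```

Call:
apply_moves:
  commands: "0 0 0 0 0 0 0.08;0 0 0 0 0 0 0.08;0 0 0 0 0 0 0.08"

```text
time: 66.35
tcp_pos: [0.41, 0.3504, 0.1983]
tool_rot: [0.611, 0.792, -0.0, -0.001]
contact_force: [1.0, 0.8, -0.2]
gripper_width: 0.939
```

```bash
python3 - <<'E'
from h import *
delta([.41,.35,.2],15)
c=cam("wrist");np.save("c_w13.npy",np.array([c],dtype=object),allow_pickle=True)
snap("wrist","w13.png",None,1.56)
E
```

```text
shift mm [-0.4 -0.1 -1.7] turn [-0.06 -0.04 -0.29] | tcp [0.41   0.3504 0.1983] yaw 14.71 F [ 1.   0.8 -0.2] M [ 0.05  0.02 -0.  ] w 0.939 t 66.3
```

View pics/w13.png

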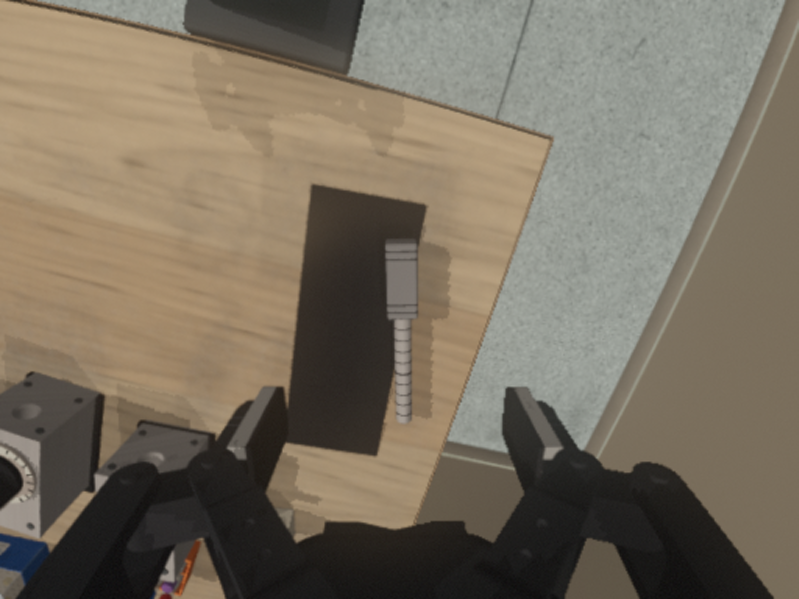

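Rod grip from (401,240) to (402,319), tip at (404,422): still half on the mat, shaft over the desk. Regrasping.

```bash
python3 - <<'E'
from h import *
c=tuple(np.load("c_w13.npy",allow_pickle=True)[0])
g=atz(np.array([[401,240],[402,319]])/1.56,.027,"wrist",c);t=atz(np.array([[404,423]])/1.56,.015,"wrist",c)
u=(t[0]-g[0])[:2];L=np.hypot(*u);u/=L;y=np.degrees(np.arctan2(u[1],u[0]))
m=g.mean(0);print(g,t,L,y,"centre",m[:2],t[0][:2]-.13*u)
M=atz(np.array([[312,185],[426,206],[288,442],[377,455]])/1.56,.003,"wrist",c);print("mat",M.mean(0),M)
delta([*m[:2],.0145],y)
E
```

```text
[[0.37846728 0.34888026 0.027     ]
 [0.43789214 0.36567158 0.027     ]] [[0.53758654 0.39469663 0.015     ]] 0.16558405312083815 16.06308262174355 centre [0.40817971 0.35727592] [0.41266204 0.35872621]
mat [0.4731887  0.32856549 0.003     ] [[0.35887151 0.27395525 0.003     ]
 [0.35204959 0.36212969 0.003     ]
 [0.59463285 0.29648682 0.003     ]
 [0.58720084 0.3816902  0.003     ]]
shift mm [  6.9   0.3 183.7] turn [-0.07 -0.04 -1.33] | tcp [0.4099 0.3504 0.1982] yaw 14.73 F [-0.1 -0.1  0.1] M [ 0.   -0.    0.03] w 0.937 t 66.4
```

Call:
apply_moves:
  commands: "0.0065 0.002 0.04 0 0 -1.3 0.06;0 0 0.04 0 0 0 0.06;0 0 0.04 0 0 0 0.06;0 0 0.03 0 0 0 0.06;0 0 0.02 0 0 0 0.06;0 0 0.008 0 0 0 0.06;0 0 0 0 0 0 0.06;0 0 0 0 0 0 0.06;0 0 0 0 0 0 0.06"

```text
time: 67.3
tcp_pos: [0.4106, 0.3585, 0.0215]
tool_rot: [0.601, 0.799, 0.001, -0.0]
contact_force: [0.2, -1.0, -0.7]
gripper_width: 0.701
```

```bash
python3 - <<'E'
from h import *
delta([.410,.3572,.0145],16.06)
E
```

```text
shift mm [-1.1 -1.   7. ] turn [ 0.08 -0.09  0.08] | tcp [0.4106 0.3585 0.0215] yaw 16.14 F [ 0.2 -1.  -0.7] M [-0.02  0.05  0.04] w 0.701 t 67.3
```

Call:
apply_moves:
  commands: "-0.001 0 0.006 0 0 0 0.06;0 0 0 0 0 0 0.06;0 0 0 0 0 0 0.01;0 0 0 0 0 0 0.01;0 0 0 0 0 0 0.01;0 0 0 0 0 0 0.01;0 0 0 0 0 0 0.01;0 0 0 0 0 0 0.01;0 0 0 0 0 0 0.01"

```text
time: 68.2
tcp_pos: [0.4099, 0.357, 0.0143]
tool_rot: [0.601, 0.799, -0.0, -0.001]
contact_force: [1.3, -0.4, 3.6]
gripper_width: 0.267
```

Call:
apply_moves:
  commands: "0 0 -0.01 0 0 0 0.01;0 0 -0.015 0 0 0 0.01;0 0 -0.015 0 0 0 0.01;0 0 0 0 0 5.5 0.01;0 0 0 0 0 5.5 0.01;0 0 0 0 0 0 0.01;0 0 0 0 0 0 0.01;0 0 0 0 0 0 0.01"

```text
time: 69.0
tcp_pos: [0.4096, 0.3567, 0.0543]
tool_rot: [0.674, 0.739, -0.0, -0.001]
contact_force: [1.0, -0.2, -1.1]
gripper_width: 0.268
```

```bash
python3 - <<'E'
from h import *
delta([.423,.324,.0205],5)
E
```

```text
shift mm [-33.8  10.4  33.8] turn [-0.08 -0.02  0.24] | tcp [0.4096 0.3567 0.0543] yaw 5.24 F [ 1.  -0.2 -1.1] M [ 0.03 -0.02 -0.06] w 0.268 t 69.0
```

Call:
apply_moves:
  commands: "-0.033 0.010 0 0 0 0 0.01;0 0 0 0 0 0 0.01;0 0 0.02 0 0 0 0.01;0 0 0.012 0 0 0 0.01;0 0 0 0 0 0 0.01;0 0 0 0 0 0 0.01;0 0 0 0 0 0 0.01;0 0 0 0 0 0 0.01"

```text
time: 69.8
tcp_pos: [0.423, 0.3253, 0.0226]
tool_rot: [0.674, 0.738, 0.0, -0.0]
contact_force: [0.8, -0.2, -0.8]
gripper_width: 0.266
```

```bash
python3 - <<'E'
from h import *
delta([.423,.324,.0145],5)
E
```

```text
shift mm [-1.3 -0.1  8.1] turn [-0.03 -0.05  0.18] | tcp [0.423  0.3253 0.0226] yaw 5.18 F [ 0.8 -0.2 -0.8] M [-0.05  0.02  0.05] w 0.266 t 69.8
```

Call:
apply_moves:
  commands: "0 0 0.004 0 0 0 0.01;0 0 0.002 0 0 0 0.01;0 0 0.001 0 0 0 0.01;0 0 0 0 0 0 0.01;0 0 0 0 0 0 0.01;0 0 0 0 0 0 0.01"

```text
time: 70.4
tcp_pos: [0.4225, 0.3248, 0.0149]
tool_rot: [0.675, 0.738, -0.001, -0.001]
contact_force: [0.6, 0.6, -0.9]
gripper_width: 0.267
```

```bash
python3 - <<'E'
from h import *
delta([.423,.324,.0145],5)
E
```

```text
shift mm [-0.8  0.4  0.4] turn [-0.1  -0.01  0.16] | tcp [0.4225 0.3248 0.0149] yaw 5.16 F [ 0.6  0.6 -0.9] M [0.04 0.01 0.01] w 0.267 t 70.4
```

Call:
apply_moves:
  commands: "0 0 0.001 0 0 0 0.01;0 0 0 0 0 0 0.01;0 0 0 0 0 0 0.01"

```text
time: 70.7
tcp_pos: [0.4227, 0.3249, 0.0143]
tool_rot: [0.675, 0.738, -0.0, -0.001]
contact_force: [-0.5, 0.2, 2.5]
gripper_width: 0.271
```

Call:
apply_moves:
  commands: "0 0 0.001 0 0 0 0.01;0 0 0 0 0 0 0.01;0 0 0 0 0 0 0.01"

```text
time: 71.0
tcp_pos: [0.4227, 0.3249, 0.0143]
tool_rot: [0.675, 0.738, -0.001, -0.001]
contact_force: [-2.5, -1.8, 10.1]
gripper_width: 0.269
```

Resting on the mat. Releasing and rising; then a final picture.

Call:
apply_moves:
  commands: "0 0 -0.001 0 0 0 0.01;0 0 0 0 0 0 0.06;0 0 0 0 0 0 0.06;0 0 0 0 0 0 0.06;0 0 0 0 0 0 0.06;0 0 -0.03 0 0 0 0.06;0 0 -0.05 0 0 0 0.06;0 0 -0.05 0 0 0 0.06;0 0 -0.05 0 0 0 0.06;0 0 -0.03 0 0 0 0.06"

```text
time: 72.0
tcp_pos: [0.4245, 0.3258, 0.2285]
tool_rot: [0.675, 0.738, 0.003, 0.0]
contact_force: [1.5, 1.0, -0.5]
gripper_width: 0.705
```

Call:
apply_moves:
  commands: "-0.03 0 0 0 0 0 0.06;-0.03 0 0 0 0 0 0.06;0 0 0 0 0 0 0.06;0 0 0 0 0 0 0.06;0 0 0 0 0 0 0.06"

```text
time: 72.5
tcp_pos: [0.4282, 0.2655, 0.2237]
tool_rot: [0.675, 0.738, -0.0, -0.001]
contact_force: [-0.6, 0.7, -0.3]
gripper_width: 0.701
```

```bash
python3 - <<'E'
from h import *
delta([.423,.324,.0145],5)
w=optics.capture("wrist");s=optics.capture("side")
cv2.imwrite("pics/f.png",np.hstack([cv2.resize(w,(400,300)),cv2.resize(s[150:340,120:374],(400,300),interpolation=cv2.INTER_CUBIC)]))
E
```

```text
shift mm [ 58.6   0.5 209.3] turn [-0.1  -0.04  0.16] | tcp [0.4282 0.2655 0.2237] yaw 5.16 F [-0.6  0.7 -0.3] M [-0.03 -0.01  0.06] w 0.701 t 72.5
```

No viewings are left, so I'll check the rod by image code.

```bash
python3 - <<'E'
from h import *
c=cam("wrist"); w=optics.capture("wrist"); g=cv2.cvtColor(w,cv2.COLOR_BGR2GRAY)
M=np.array([[.3589,.2740,.003],[.3520,.3621,.003],[.5872,.3817,.003],[.5946,.2965,.003]])
m=np.zeros_like(g);cv2.fillPoly(m,[cv2.convexHull(proj(M,"wrist",c).astype(np.int32))],255);m=cv2.erode(m,np.ones((9,9)))
b=((g>70)&(m>0)).astype(np.uint8);n,l,st,ce=cv2.connectedComponentsWithStats(b);k=1+st[1:,4].argmax();ys,xs=np.where(l==k)
P=atz(np.c_[xs,ys],.015,"wrist",c);d=P[:,:2]-P[:,:2].mean(0);u=np.linalg.svd(d,full_matrices=False)[2][0];u*=np.sign(u[0]);t=d@u
print(n-1,st[k],"mean",P.mean(0),"yaw",np.degrees(np.arctan2(u[1],u[0])),"len",np.ptp(t),"x range",P[:,0].min(),P[:,0].max(),"y",P[:,1].min(),P[:,1].max())
s=optics.capture("side");p=proj([[.456,-.278,.0],[.456,-.278,.085]],"side")
a=cv2.imread("pics/raw_b1.png");x,y=p.mean(0).astype(int);print("bottle diff",np.abs(s[y-25:y+25,x-20:x+20].astype(int)-a[y-25:y+25,x-20:x+20]).mean())
E
```

```text
2 [ 288  150   22  111 1545] mean [0.45577341 0.32949932 0.015     ] yaw 4.646640255873566 len 0.16211802535532216 x range 0.3931848293528841 0.5548239283406413 y 0.31094890625864163 0.34423821531674964
bottle diff 58.47366666666667
```

```bash
python3 - <<'E'
from h import *
s=optics.capture("scene");a=cv2.imread("pics/raw_a1.png");p=proj([[.456,-.278,.0],[.456,-.278,.085]],"scene");x,y=p.mean(0).astype(int);print(p)
print("bottle diff scene",np.abs(s[y-18:y+18,x-12:x+12].astype(int)-a[y-18:y+18,x-12:x+12]).mean())
E
```

```text
[[271.09966686 231.87153722]
 [271.07708209 216.12655819]]
bottle diff scene 2.8329475308641974
```

The bottle is unmoved in the scene camera; the side camera's view of it was probably blocked by the arm. Handing in.

```bash
python3 -c "
from station import arm
print(arm.close_job())"
```

```text
the job is handed in; nothing more can be done
None
```

I gauged all four grey blocks, set each dial to its reading, and laid the rod back flat on its mat. The job is handed in at about 73 s of the 210 s allowed.

| Block | Exposed shaft (mm) | Reading (cm) | Dial in last picture (cm) |
|---|---|---|---|
| a | 53.7 | 5.5 | 5.45 |
| b | 63.3 | 6.5 | 6.55 |
| c | 29.7 | 3.0 | 3.04 |
| d | 53.3 | 5.5 | 5.42 |

- **Gauging:** each bore was pushed until the rod stopped moving at 11–16 N. For a, b and d I set zero by touching the rod's tip to the block's face. For c I used b's zero, and c is well clear of a rounding edge.
- **Closest to a rounding edge:** a, b and d are each only about 1 mm above theirs. a's first estimate, before its own face touch, was 53.0 mm, which gives the same reading.
- **Order:** I gauged all four blocks first, put the rod on the mat, then turned the four dials.
- **Rod knocked:** while I turned the dials the rod was knocked to the mat's edge. I picked it up again and laid it near the mat's centre. The final image-code check shows it about 162 mm long, within the mat and aligned with it.
- **Bottle:** the scene camera shows no change around it. The same check with the side camera disagreed, probably because the arm blocked that view.
- **Not viewed:** I had used all 16 viewings, so I did not see the final state by eye. Image code checked the rod and the bottle only.

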